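# Clear the mist nozzles into the drying rail

## Robot

A 6-joint arm with a two-finger parallel gripper is mounted at the origin on the work surface. World frame = base frame: x ahead of the robot, y to its left, z up, the work surface at z = 0. Lengths are in m, angles in degrees, forces in N, time in s.
With the tool pointing down it reaches from about 0.3 to 0.75 m from the base axis. Payload 8.5 kg.
Tool frame: the origin (TCP) lies at the very end of the fingers, on their centre line; the grasp point (between the pads) lies 19 mm behind it (env.grasp_offset is the distance from the TCP to the grasp point, in m); y points along the fingers, z is the direction in which the jaws open and shut, and the axes are right-handed (so a half turn about y gives the same grasp; the last joint's range is limited). The gripper opens to 85 mm and grips with 20 to 120 N. Pads are 22 mm wide; open, the fingers measure 114 mm over their backs; the gripper's body (76 mm by 85 mm) begins 54 mm behind the grasp point. The pads swing forward as they close: fully open they stand 13 mm farther back than shut.
Start: joints at [-79.83, 21.807, 74.336, -0, 83.858, -12.336], TCP at [0.211, -0.508, 0.201] pointing down, gripper open.
Joint ranges: [-178.18, 178.18], [-50.72, 133.34], [12.68, 142.11], [-81.47, 261.47], [9.98, 163.14], [-165.26, 165.26]. Speed limits (degrees/s): [136.94, 136.94, 180, 180, 180, 180].

## Interface

Orientations are given as a 3x3 rotation matrix whose columns are the frame's x, y, z axes.
In Python, from rig import env gives the robot as it stands. The module is installed in compiled form; this text tells all that it offers.
- The arm moves only by the shell command python3 -m pendant 'ROWS' [FORCE]. ROWS is JSON, a list of rows, each a list of 3 entries, a list of its own where there are three numbers: the shift along the world's x, y, z as a fraction of full scale, then the turn about the world's z as a fraction of full scale, then the opening, from 0 (shut) to 1 (fully open). A call has 1 to 12 rows; each row shifts and turns the commanded pose from where the row before left it; what a row does not reach is not made up. Full scale, the value 1, is 30 mm for a shift and 5 degrees for a turn. A row lasts 1/12 s, in which the tool goes at most 41.7 mm and 7.16 degrees, less where a joint would pass 70% of its speed; a pose out of reach is approached as far as the arm can. A call with a number of a shift or a turn outside -1 to 1 is refused whole. A call with a gripper value outside its range is refused whole. The fingers move at their own pace and stop on an object; FORCE is the grip in N (left out, the last holds). Time passes only in rows, so rows that do not move let the fingers close. It gives the time, the measured TCP pose, the force and the opening at its end, in the units of the state.
- env.observe(): the state, without advancing time (a new reading comes with each control period).
- env.get_image(name): name is "side" or "top" or "wrist"; returns (picture, depth): 384x512x3 uint8, red, green, blue; 384x512 float32, m along the optical axis (not along the pixel's ray), 0 where there is no reading.
- env.camera_model(name): a dict with "camera_matrix" (3x3 intrinsics, pixels), "dist_coeffs" ([k1, k2, p1, p2, k3] as OpenCV has them; the pictures are not rectified), "R" (3x3) and "t" (3): a world point X has camera coordinates R X + t; the wrist camera has in their place "tool_from_camera" (4x4, takes a point from camera to tool coordinates, whose origin is the TCP and whose axes are the tool frame's). Camera axes: x right, y down, z forward; pixel columns grow to the right and rows downward; lengths in m; the calibration is good to about 2 mm. A picture is of the moment at which its call begins: read the wrist's pose just before it. camera_model takes no time and is no camera call.
- env.close_job(): hands the job in, once; it reports no verdict.
The state is a dict: "time_s": time; "q": joint angles; "qvel": joint speeds; "joint_efforts": joint torques, N m; "position": TCP position; "tool_rot": TCP orientation; "ft_force": force on the tool from outside, world axes, zero at the start; "wrist_torque": the same for the moment, N m; "grip_width": finger opening in m.
Only numpy, scipy, OpenCV 4.12 (cv2) and the standard library are available. Lean on these libraries where they do the work, as an engineer would, in place of code of your own. Each camera call takes 0.05 s, during which the arm holds its last target.

## Task

Draw the slide bolt of the yellow drying rail fully open, then take every mist nozzle off the manifold's quick couplings (push the sprung sleeve down, pull the nozzle out, let the sleeve snap back fully up) and hang them all, together with those standing in the green drip tray, upright in the rail, each entered at its open mouth and slid inward until it is wholly past the red mark. When all are in, push the slide bolt fully shut, and leave everything else on the bench where it is.

Things in the scene. Friction and masses are not known exactly. Their poses are not given: they have to be found in the camera images.
- N1_c (a point): mist nozzle, upright, 78 mm tall, 0.14 kg: brass foot 30 mm dia, 14 mm high; on it a steel collar 45 mm dia, 6 mm thick; straight yellow barrel 36 mm dia from 20 to 70 mm up (grip here); black cone top. Point: its centre, 39 mm above the foot's underside; z out of the top. Starts locked in coupling 1, centre 7 mm below the home sleeve's top; or absent
- N2_c (a point): mist nozzle, upright, 78 mm tall, 0.14 kg: brass foot 30 mm dia, 14 mm high; on it a steel collar 45 mm dia, 6 mm thick; straight yellow barrel 36 mm dia from 20 to 70 mm up (grip here); black cone top. Point: its centre, 39 mm above the foot's underside; z out of the top. Starts locked in coupling 2, centre 7 mm below the home sleeve's top; or absent
- N3_c (a point): mist nozzle, upright, 78 mm tall, 0.14 kg: brass foot 30 mm dia, 14 mm high; on it a steel collar 45 mm dia, 6 mm thick; straight yellow barrel 36 mm dia from 20 to 70 mm up (grip here); black cone top. Point: its centre, 39 mm above the foot's underside; z out of the top. Starts locked in coupling 3, centre 7 mm below the home sleeve's top; or absent
- L1_c (a point): mist nozzle, upright, 78 mm tall, 0.14 kg: brass foot 30 mm dia, 14 mm high; on it a steel collar 45 mm dia, 6 mm thick; straight yellow barrel 36 mm dia from 20 to 70 mm up (grip here); black cone top. Point: its centre, 39 mm above the foot's underside; z out of the top. Starts standing unlocked in the drip tray, underside 4 mm above the bench
- L2_c (a point): mist nozzle, upright, 78 mm tall, 0.14 kg: brass foot 30 mm dia, 14 mm high; on it a steel collar 45 mm dia, 6 mm thick; straight yellow barrel 36 mm dia from 20 to 70 mm up (grip here); black cone top. Point: its centre, 39 mm above the foot's underside; z out of the top. Starts standing unlocked in the drip tray, underside 4 mm above the bench, or absent
- manifold: fixed grey and aluminium block 300 x 110 x 32 mm with three upright quick couplings in a row along its x axis, 90 mm apart (middle one over its origin); origin at the centre of its underside. Each nozzle's foot stands 12 mm deep in its coupling; two jaws, at its +x and -x side, hold the collar down until the sleeve is retracted; pulling alone does not free it
- port1 (a point): fixed point on the upright axis of coupling 1, level with the top of its sleeve when home, 66 mm above the bench. A locked nozzle's foot is 46 mm below this point, its top 32 mm above
- sleeve1 (a joint): blue sprung ring around the barrel in coupling 1, flat top, bore 50 mm, outside 80 mm. 0 = home (up), 0.012 m = pushed fully DOWN; spring 5 to 10 N. Jaws let go from 0.009 m, only while held down: e.g. straddle the barrel with open fingers, push the ring down with the fingertips, close on the barrel, pull straight up. Snaps back up once the collar is out
- port2 (a point): fixed point on the upright axis of coupling 2, level with the top of its sleeve when home, 66 mm above the bench. A locked nozzle's foot is 46 mm below this point, its top 32 mm above
- sleeve2 (a joint): blue sprung ring around the barrel in coupling 2, flat top, bore 50 mm, outside 80 mm. 0 = home (up), 0.012 m = pushed fully DOWN; spring 5 to 10 N. Jaws let go from 0.009 m, only while held down: e.g. straddle the barrel with open fingers, push the ring down with the fingertips, close on the barrel, pull straight up. Snaps back up once the collar is out
- port3 (a point): fixed point on the upright axis of coupling 3, level with the top of its sleeve when home, 66 mm above the bench. A locked nozzle's foot is 46 mm below this point, its top 32 mm above
- sleeve3 (a joint): blue sprung ring around the barrel in coupling 3, flat top, bore 50 mm, outside 80 mm. 0 = home (up), 0.012 m = pushed fully DOWN; spring 5 to 10 N. Jaws let go from 0.009 m, only while held down: e.g. straddle the barrel with open fingers, push the ring down with the fingertips, close on the barrel, pull straight up. Snaps back up once the collar is out
- rail: fixed level yellow channel, 58 mm wide, 65 mm high. Origin on the bench under its open mouth; x runs inward to the end wall at 305 mm; z up. The collar rides on ledges 50 mm above the bench (slot 35 mm for the foot), 50 mm wide inside, under lips 62 to 65 mm up (slot 41 mm for the barrel): entry only at the mouth. Red mark on the lips 52 to 58 mm in. Hung nozzle's centre: 75 mm up
- mouth (a point): middle of the rail's open mouth at ledge height, 50 mm above the bench. Flared guide plates, 65 mm high, reach 32 mm out in front of it and open to about 80 mm wide
- bolt (a joint): steel slide bolt across the rail 30 mm inside the mouth: 0 = shut (blocks the rail), 0.05 m = fully drawn towards the rail's +y side (clear from 0.047 m); stays where it is left, friction 1.5 N
- knob (a point): on the bolt's upright red knob, 18 mm dia, knob top 103 mm, this point 85 mm above the bench; bar top 60 mm; 48 mm to the rail's +y side of its middle when shut; moves with the bolt
- egg_bar: bystander: yellow rack bar 230 x 55 mm with three white eggs, 72 mm high; origin at its underside; must stay put
- tub: bystander: clear open tub 90 mm dia, 50 mm high; origin at its underside; must stay put
- sensor: bystander: metal sensor can 52 mm dia, 54 mm high; origin at its underside; must stay put
- candler: bystander: black candling torch lying down, 145 x 44 x 44 mm; origin at its underside; must stay put
- spray_bottle: bystander: white bottle 60 mm dia, 150 mm high; origin at its underside; must stay put
- brush: bystander: hand brush lying down, about 200 mm; origin at its underside; must stay put
- notebook: bystander: green notebook 100 x 140 x 12 mm; origin at its underside; must stay put
- tray: loose green drip tray 80 x 180 x 16 mm, 0.6 kg, origin at the centre of its underside; two upright square recesses 33 mm wide, 12 mm deep, at y = -45 and +45 mm, in which loose nozzles stand. It may be anywhere at the end
There are look-alikes about, which are no part of the job. What is shaped like the part that bears L1_c but pink or purple is not meant.

How it is judged (in metres and radians):
On the way, in this order (a step that is already met when the one before it is completed fails the run):
1. the slide bolt is drawn open, 45 mm or more (value of joint bolt above 0.045 m), for 0.2 s.
2. every nozzle hangs in the rail past the red mark (x of N1_c in the frame of rail between 0.074 and 0.29 m and y of N1_c in the frame of rail between -0.006 and 0.006 m and z of N1_c in the frame of rail between 0.068 and 0.082 m and angle between each of N1_c, N2_c, N3_c, L1_c, L2_c's own z axis and vertical below 0.2 rad and x of N2_c in the frame of rail between 0.074 and 0.29 m and y of N2_c in the frame of rail between -0.006 and 0.006 m and z of N2_c in the frame of rail between 0.068 and 0.082 m and x of N3_c in the frame of rail between 0.074 and 0.29 m and y of N3_c in the frame of rail between -0.006 and 0.006 m and z of N3_c in the frame of rail between 0.068 and 0.082 m and x of L1_c in the frame of rail between 0.074 and 0.29 m and y of L1_c in the frame of rail between -0.006 and 0.006 m and z of L1_c in the frame of rail between 0.068 and 0.082 m and x of L2_c in the frame of rail between 0.074 and 0.29 m and y of L2_c in the frame of rail between -0.006 and 0.006 m and z of L2_c in the frame of rail between 0.068 and 0.082 m), for 0.2 s.
3. the slide bolt is shut again (value of joint bolt below 0.005 m), for 0.2 s.
At the end, for the whole second after the job is handed in: every nozzle present hangs upright (within 0.2 rad) in the rail, its centre 74 mm or more in from the mouth (the whole nozzle past the red mark, within a few mm), within 6 mm of the rail's middle and 68 to 82 mm above the bench; the bolt is shut to within 5 mm; all sleeves are home to within 3 mm (all of step 2 and value of joint bolt below 0.005 m and value of joint each of sleeve1, sleeve2, sleeve3 below 0.003 m); the robot touches nothing.
It fails at once if a bystander (egg rack bar, tub, sensor can, torch, bottle, brush, notebook) is moved by more than 30 mm (distance of any of egg_bar, tub, sensor, candler, spray_bottle, brush, notebook from where it was at the start of the episode above 0.03 m).
Of N1, N2, N3, L2 only 2 to 4 are there at a start; the rules pass over those that are not, and their reading is None.
At some moment in a run one of tray may be knocked a few centimetres aside while the robot is not near it.
It also fails if it takes over 210 s, if anything falls off the work surface, if the arm or the gripper's body presses on something with over 40 N, if the wrist force passes 120 N, or if a joint passes its speed limit or range.

## Working session

There is one attempt and no reset: what is moved stays moved. The work goes in short steps, Python scripts to look and compute and a shell command to move; the robot and the scene stay as the last step left them, time stands still between calls to the robot, and variables do not carry over. Pictures are saved under pics/ and viewed, and the job is handed in when it is done.

```bash
mkdir -p pics; ls; python3 - <<'E'
from rig import env
import cv2,json
s=env.observe()
print({k:s[k] for k in s})
for n in ("side","top","wrist"):
    im,d=env.get_image(n); cv2.imwrite(f"pics/{n}0.png",im[:,:,::-1])
    print(n,env.camera_model(n), d.min(),d.max())
E
```

```text
pics
{'time_s': 0.0, 'q': array([-7.98275261e+01,  2.18423760e+01,  7.43834665e+01, -7.34415416e-04,
        8.38589738e+01, -1.23353478e+01]), 'qvel': array([ 0.01584203,  0.06657826, -0.02339143, -0.00815735, -0.06570594,
       -0.01539004]), 'joint_efforts': array([ 3.59807000e-04, -4.48466206e+01, -2.31276619e+01, -9.42481438e-05,
        4.74857516e-03,  9.46558544e-06]), 'position': array([ 0.21048379, -0.50777314,  0.2003064 ]), 'tool_rot': array([[-9.23826795e-01, -2.73986693e-04,  3.82810629e-01],
       [-3.82810606e-01,  1.45480219e-03, -9.23825700e-01],
       [-3.03797791e-04, -9.99998904e-01, -1.44887025e-03]]), 'ft_force': array([-0.2146407 ,  0.39694919,  0.58599666]), 'wrist_torque': array([-0.01639453,  0.00367842,  0.01860398]), 'grip_width': 0.08512662204608205}
side {'camera_matrix': array([[386.02457712,   0.        , 256.84914799],
       [  0.        , 386.02457712, 192.5207251 ],
       [  0.        ,   0.        ,   1.        ]]), 'dist_coeffs': array([-0.0181325,  0.       ,  0.       ,  0.       ,  0.       ]), 'R': array([[-0.92172694, -0.38750962,  0.01
[... 598 characters left out ...]
([-0.01507323,  0.58998316,  1.71151005])} 0.0 2.731112
wrist {'camera_matrix': array([[334.69151703,   0.        , 255.48722574],
       [  0.        , 334.69151703, 191.29893482],
       [  0.        ,   0.        ,   1.        ]]), 'dist_coeffs': array([-0.03176527,  0.        ,  0.        ,  0.        ,  0.        ]), 'tool_from_camera': array([[ 1.20946012e-03,  9.64875753e-01,  2.62703861e-01,
        -6.67948529e-02],
       [ 1.40333596e-04, -2.62704214e-01,  9.64876405e-01,
        -1.73438128e-01],
       [ 9.99999259e-01, -1.13011335e-03, -4.53134754e-04,
        -5.77802742e-05],
       [ 0.00000000e+00,  0.00000000e+00,  0.00000000e+00,
         1.00000000e+00]])} 0.0 0.90753895
```

View pics/top0.png

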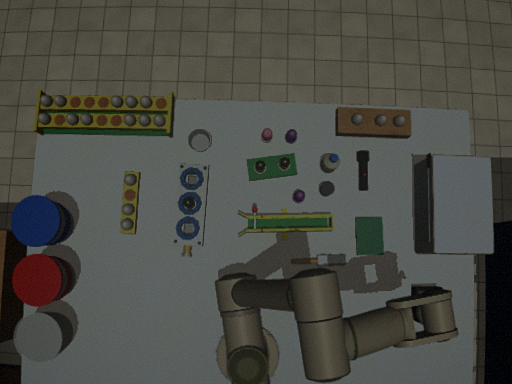

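View pics/side0.png

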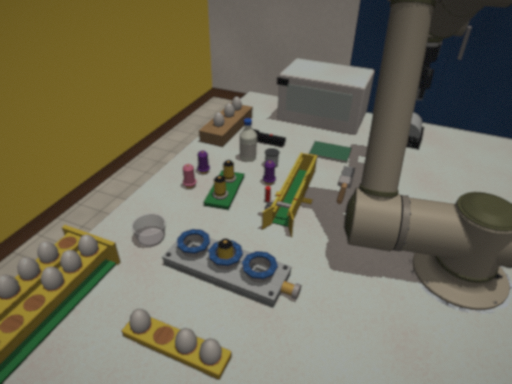

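View pics/wrist0.png

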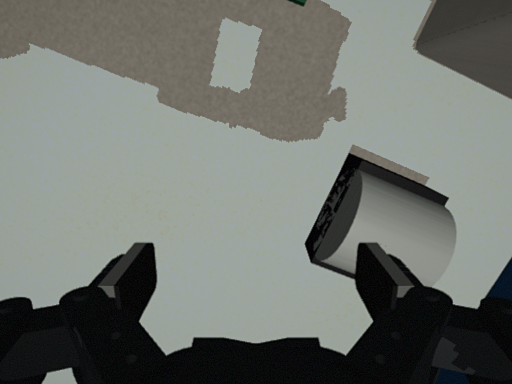

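```bash
python3 - <<'E'
import cv2
t=cv2.imread("pics/top0.png")[110:270,100:400]
cv2.imwrite("pics/topz.png",cv2.convertScaleAbs(cv2.resize(t,(800,427),interpolation=cv2.INTER_CUBIC),alpha=1.5))
t=cv2.imread("pics/side0.png")[130:310,140:360]
cv2.imwrite("pics/sidez.png",cv2.resize(t,(733,600),interpolation=cv2.INTER_CUBIC))
E
```

```text
(no output)
```

View pics/topz.png

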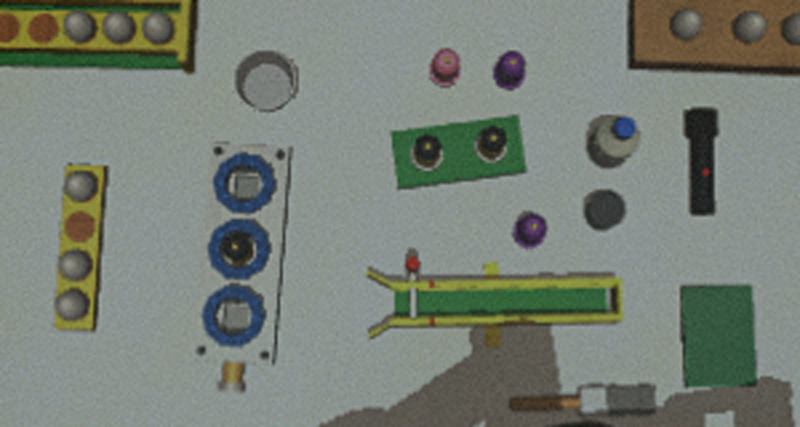

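View pics/sidez.png

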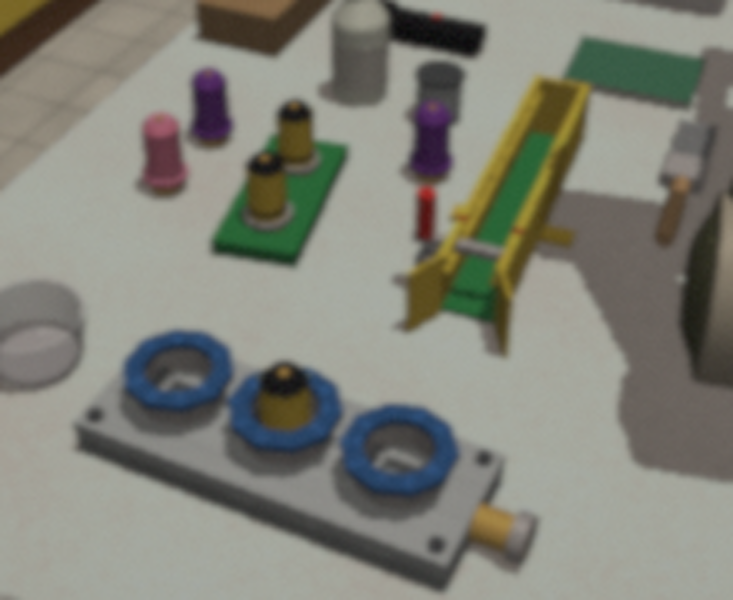

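```bash
cat > h.py <<'E'
from rig import env
import cv2,numpy as np
def cam(name,s=None):
    m=env.camera_model(name)
    if name=="wrist":
        T=np.array(m["tool_from_camera"]); Rt=np.array(s["tool_rot"]);p=np.array(s["position"])
        Rw=Rt@T[:3,:3]; o=Rt@T[:3,3]+p
    else:
        R=np.array(m["R"]);Rw=R.T;o=-R.T@np.array(m["t"])
    return np.array(m["camera_matrix"]),np.array(m["dist_coeffs"]),Rw,o
def ray(c,uv):
    K,D,Rw,o=c
    n=cv2.undistortPoints(np.array(uv,float).reshape(-1,1,2),K,D).reshape(-1,2)
    return o,(Rw@np.c_[n,np.ones(len(n))].T).T
def plane(c,uv,z):
    o,d=ray(c,uv); return o+d*((z-o[2])/d[:,2])[:,None]
def proj(c,X):
    K,D,Rw,o=c
    X=np.array(X,float).reshape(-1,3); return cv2.projectPoints((X-o)@Rw,np.zeros(3),np.zeros(3),K,D)[0].reshape(-1,2)
E
python3 - <<'E'
from h import *
c=cam("top")
f=lambda u,v:(100+u/800*300,110+v/427*160)
for n,p,z in [("N2 top",(237,247),.098),("sl1",(246,182),.066),("sl2",(239,249),.066),("sl3",(234,315),.066),("L a",(427,150),.08),("L b",(492,142),.08),
 ("knob",(412,262),.103),("mouth+",(394,283),.065),("mouth-",(394,322),.065),("end+",(620,278),.065),("end-",(620,319),.065),("red+",(432,285),.065),("red-",(432,322),.065),("flare+",(369,269),.065),("flare-",(370,335),.065),
 ("purple",(530,230),.08),("bottle",(612,140),.075)]:
    print(n,plane(c,[f(*p)],z)[0].round(4))
E
```

```text
N2 top [0.536 0.221 0.098]
sl1 [0.628 0.217 0.066]
sl2 [0.5368 0.2223 0.066 ]
sl3 [0.4481 0.225  0.066 ]
L a [ 0.6765 -0.0262  0.08  ]
L b [ 0.6902 -0.1134  0.08  ]
knob [ 0.5227 -0.0101  0.103 ]
mouth+ [0.4975 0.0128 0.065 ]
mouth- [0.4455 0.0112 0.065 ]
end+ [ 0.5129 -0.2908  0.065 ]
end- [ 0.4578 -0.2913  0.065 ]
red+ [ 0.4964 -0.0381  0.065 ]
red- [ 0.447  -0.0394  0.065 ]
flare+ [0.5153 0.0468 0.065 ]
flare- [0.4272 0.0426 0.065 ]
purple [ 0.5724 -0.1666  0.08  ]
bottle [ 0.6992 -0.2768  0.075 ]
```

Candidates in the top zoom: yellow/black nozzles at tray (427,150) and (492,142), and in the middle coupling (237,247). Look-alikes are pink (446,66), purple (510,68) and purple (530,230). The outer two couplings, (246,182) and (234,315), are empty. So N2, L1 and L2 are the ones to move; the close crops confirm yellow barrels.

```bash
python3 -m pendant '[[[0.55,1,0],1,1],[[0.55,1,0],1,1],[[0.55,1,0],1,1],[[0.55,1,0],1,1],[[0.55,1,0],1,1],[[0.55,1,0],1,1],[[0.55,1,0],1,1],[[0.55,1,0],1,1],[[0.55,1,0],1,1]]' 20
```

```text
time_s: 0.9
position: [0.3594, -0.2365, 0.2009]
tool_rot: [[-0.379, -0.0, 0.925], [-0.925, 0.0, -0.379], [-0.0, -1.0, -0.0]]
ft_force: [1.2, 0.1, 0.1]
grip_width: 0.0852
```

```bash
python3 -m pendant '[[[0.55,1,0],1,1],[[0.55,1,0],1,1],[[0.55,1,0],1,1],[[0.55,1,0],1,1],[[0.55,1,0],1,1],[[0.5,1,0],0,1],[[0.5,1,0],0,1],[[0.5,1,0],0,1],[[0,0,0],0,1],[[0,0,0],0,1]]' 20
cat > shot.py <<'E'
import sys
from h import *
n,o=sys.argv[1:3]
s=env.observe(); im,d=env.get_image(n)
cv2.imwrite(f"pics/{o}.png",im[:,:,::-1]); np.savez(f"pics/{o}.npz",d=d,p=s["position"],R=s["tool_rot"])
print(s["position"].round(4),s["ft_force"].round(1))
E
python3 shot.py wrist w1
```

```text
time_s: 1.73
position: [0.4866, 0.0031, 0.2005]
tool_rot: [[0.047, -0.001, 0.999], [-0.999, 0.0, 0.047], [-0.0, -1.0, -0.001]]
ft_force: [-0.3, 0.6, -0.8]
grip_width: 0.0855
[0.4866 0.0031 0.2005] [-0.3  0.6 -0.8]
```

View pics/w1.png

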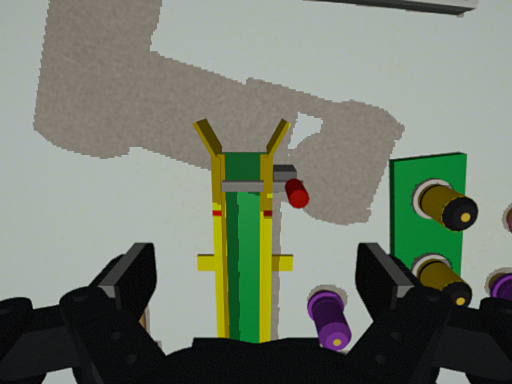

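```bash
cat > rail.py <<'E'
from h import *
import sys
o=sys.argv[1]
z=np.load(f"pics/{o}.npz"); s=dict(position=z["p"],tool_rot=z["R"])
im=cv2.imread(f"pics/{o}.png"); hsv=cv2.cvtColor(im,cv2.COLOR_BGR2HSV)
c=cam("wrist",s)
y=cv2.inRange(hsv,(18,120,60),(38,255,255))
out=[]
for r in range(162,330,4):
    if 178<r<194 or 205<r<220 or 250<r<275: continue
    xs=np.where(y[r,190:300]>0)[0]+190
    if len(xs)<4: continue
    # left outer, right outer
    P=plane(c,[(xs[0]-.5,r),(xs[-1]+.5,r)],.065)
    out.append([r,xs[0],xs[-1],*P[0,:2],*P[1,:2]])
out=np.array(out); print(out[::4].round(4))
mid=(out[:,3:5]+out[:,5:7])/2
k=np.polyfit(mid[:,1],mid[:,0],1); print("x = a*y+b",k, "width",(out[:,5]-out[:,3]).mean(),"resid",np.std(mid[:,0]-np.polyval(k,mid[:,1])))
red=cv2.inRange(hsv,(0,150,80),(6,255,255))|cv2.inRange(hsv,(174,150,80),(180,255,255))
n,l,st,ce=cv2.connectedComponentsWithStats(red)
for i in range(1,n):
    if st[i,4]>15: print(st[i],ce[i].round(1),plane(c,[ce[i]],.065)[0].round(4),plane(c,[ce[i]],.085)[0].round(4))
E
python3 rail.py w1
```

```text
[[ 1.620e+02  2.110e+02  2.720e+02  4.442e-01  1.210e-02  5.021e-01
   1.480e-02]
 [ 1.780e+02  2.120e+02  2.720e+02  4.453e-01 -3.200e-03  5.030e-01
  -5.000e-04]
 [ 2.220e+02  2.130e+02  2.710e+02  4.468e-01 -4.750e-02  5.047e-01
  -4.480e-02]
 [ 2.380e+02  2.140e+02  2.710e+02  4.480e-01 -6.440e-02  5.057e-01
  -6.170e-02]
 [ 2.780e+02  2.150e+02  2.700e+02  4.495e-01 -1.089e-01  5.072e-01
  -1.062e-01]
 [ 2.940e+02  2.160e+02  2.700e+02  4.508e-01 -1.277e-01  5.083e-01
  -1.250e-01]
 [ 3.100e+02  2.170e+02  2.700e+02  4.521e-01 -1.470e-01  5.095e-01
  -1.443e-01]
 [ 3.260e+02  2.170e+02  2.700e+02  4.523e-01 -1.671e-01  5.106e-01
  -1.643e-01]]
x = a*y+b [-0.04589324  0.47379265] width 0.05783995403919754 resid 0.0002001304650422633
[289 189  20  19 301] [298.6 198.1] [ 0.5293 -0.0192  0.065 ] [ 0.5264 -0.0135  0.085 ]
[213 211   8   4  32] [216.5 212.5] [ 0.4506 -0.0374  0.065 ] [ 0.4527 -0.0305  0.085 ]
[264 211   8   5  33] [267.6 212.6] [ 0.5003 -0.0352  0.065 ] [ 0.4993 -0.0284  0.085 ]
```

```bash
python3 -m pendant '[[[0.6,-0.2,0],0,0.5],[[0.6,-0.22,0],0,0.5],[[0,0,-1],0,0.5],[[0,0,-1],0,0.5],[[0,0,-1],0,0.5],[[0,0,-0.7],0,0.5],[[0,0,-0.5],0,0.5],[[0,0,0],0,0.5],[[0,0,0],0,0.5]]' 30; python3 shot.py wrist w2
```

```text
time_s: 2.53
position: [0.5222, -0.0118, 0.075]
tool_rot: [[0.042, -0.001, 0.999], [-0.999, 0.0, 0.042], [-0.0, -1.0, -0.001]]
ft_force: [-0.3, -0.4, -0.6]
grip_width: 0.0426
[ 0.5222 -0.0118  0.075 ] [-0.3 -0.4 -0.6]
```

View pics/w2.png

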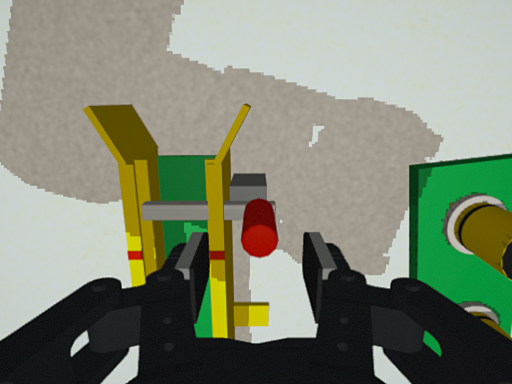

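```bash
python3 - <<'E'
from h import *
z=np.load("pics/w2.npz"); c=cam("wrist",dict(position=z["p"],tool_rot=z["R"]))
print(plane(c,[(259.5,239)],.103), proj(c,[z["p"]+[0,0,.019],[.5222,-.0118,.103]]))
E
```

```text
[[ 0.52415385 -0.00783462  0.103     ]] [[254.96711238 238.92886024]
 [254.99305375 246.61740621]]
```

```bash
python3 -m pendant '[[[0.04,0.1,0],0,0.3],[[0,0,0],0,0],[[0,0,0],0,0],[[0,0,0],0,0],[[0,0,0],0,0]]' 30; python3 -m pendant '[[[0.5,0.022,0],0,0],[[0.5,0.022,0],0,0],[[0.5,0.022,0],0,0],[[0.15,0.01,0],0,0],[[0,0,0],0,0]]' 30
```

```text
time_s: 3.0
position: [0.5238, -0.0077, 0.0752]
tool_rot: [[0.044, 0.001, 0.999], [-0.999, -0.0, 0.044], [0.0, -1.0, 0.001]]
ft_force: [0.1, 0.5, 0.2]
grip_width: 0.0002
time_s: 3.42
position: [0.5737, -0.0054, 0.0747]
tool_rot: [[0.044, 0.0, 0.999], [-0.999, -0.0, 0.044], [0.0, -1.0, 0.0]]
ft_force: [-0.1, -0.3, 0.2]
grip_width: 0.0
```

```bash
python3 shot.py wrist w3; python3 shot.py side s3
```

```text
[ 0.5737 -0.0054  0.0747] [-0.1 -0.3  0.2]
[ 0.5729 -0.0053  0.0747] [-1.1  0.5  0.7]
```

View pics/w3.png

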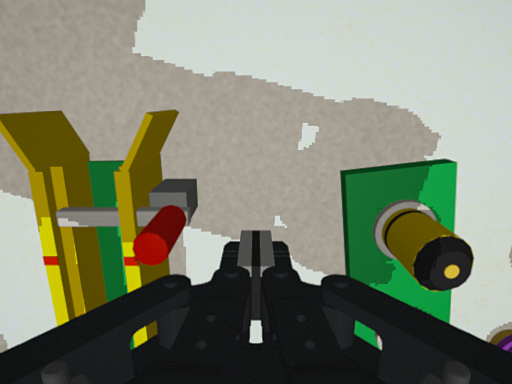

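View pics/s3.png

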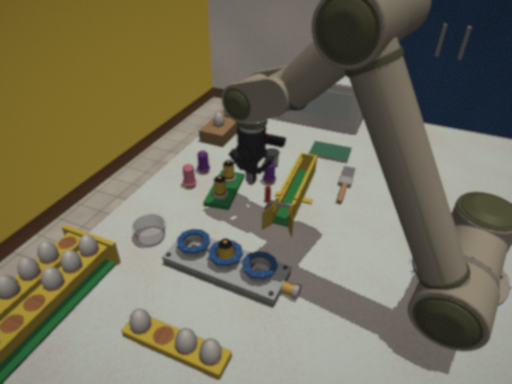

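```bash
python3 - <<'E'
from h import *
for o,pts in [("w3",[(152,245),(165,230),(90,215),(172,225),(428,265),(258,240)]),("w2",[(259,240),(259,215),(170,210)])]:
    z=np.load(f"pics/{o}.npz"); c=cam("wrist",dict(position=z["p"],tool_rot=z["R"]))
    for u,v in pts:
        oo,d=ray(c,[(u,v)]); D=z["d"][v,u]; print(o,(u,v),D,(oo+d[0]*D).round(4))
    print(proj(c,[z["p"],z["p"]+[0,.011,0],z["p"]+[0,-.011,0]]))
E
```

```text
w3 (152, 245) 0.15728486 [ 0.5252 -0.0066  0.103 ]
w3 (165, 230) 0.16368157 [ 0.5294 -0.002   0.0952]
w3 (90, 215) 0.19743368 [ 0.4756 -0.0084  0.0613]
w3 (172, 225) 0.17372671 [ 0.5304 -0.0032  0.0851]
w3 (428, 265) 0.18397076 [ 0.6706 -0.0224  0.0814]
w3 (258, 240) 0.13724941 [0.5745 0.0059 0.121 ]
[[255.05072925 225.18959224]
 [255.91041516 206.23348487]
 [254.21816596 243.54290462]]
w2 (259, 240) 0.1564569 [ 0.5239 -0.0082  0.1034]
w2 (259, 215) 0.16530383 [5.237e-01 2.000e-04 9.200e-02]
w2 (170, 210) 0.19865787 [ 0.4714 -0.0101  0.0597]
[[255.05072925 225.18959224]
 [255.87082992 206.23093016]
 [254.25649398 243.54566192]]
```

```bash
python3 - <<'E'
from h import *
z=np.load(f"pics/w3.npz"); c=cam("wrist",dict(position=z["p"],tool_rot=z["R"]))
for u in (244,250,264):
  for v in range(222,330,8):
    oo,d=ray(c,[(u,v)]); D=z["d"][v,u]; print((u,v),round(float(D),3),(oo+d[0]*D-z["p"]).round(4))
im=cv2.imread("pics/w3.png")[200:360,170:350]; cv2.imwrite("pics/w3z.png",cv2.resize(im,None,fx=4,fy=3.7,interpolation=cv2.INTER_CUBIC))
E
```

```text
(244, 222) 0.263 [-0.0077 -0.0261 -0.074 ]
(244, 230) 0.264 [-0.0074 -0.0324 -0.0729]
(244, 238) 0.14 [-0.005   0.0107  0.0433]
(244, 246) 0.132 [-0.0048  0.0109  0.0516]
(244, 254) 0.125 [-0.0045  0.0111  0.0592]
(244, 262) 0.118 [-0.0043  0.0113  0.066 ]
(244, 270) 0.111 [-0.0041  0.0119  0.0729]
(244, 278) 0.106 [-0.0039  0.0123  0.0787]
(244, 286) 0.103 [-0.0038  0.0113  0.0819]
(244, 294) 0.097 [-0.0037  0.0121  0.0876]
(244, 302) 0.095 [-0.0035  0.0109  0.0897]
(244, 310) 0.096 [-0.0034  0.0086  0.0902]
(244, 318) 0.108 [-0.0034 -0.0015  0.0801]
(244, 326) 0.11 [-0.0034 -0.0052  0.0792]
(250, 222) 0.262 [-0.0029 -0.0256 -0.0733]
(250, 230) 0.265 [-0.0027 -0.0328 -0.0744]
(250, 238) 0.139 [-0.0025  0.0112  0.0443]
(250, 246) 0.133 [-0.0024  0.0107  0.0511]
(250, 254) 0.124 [-0.0023  0.0115  0.0599]
(250, 262) 0.118 [-0.0022  0.0114  0.066 ]
(250, 270) 0.116 [-0.0021  0.0097  0.0687]
(250, 278) 0.116 [-0.002   0.0072  0.0697]
(250, 286) 0.112 [-0.0019  0.0067  0.074 ]
(250, 294) 0.11 [-0.0018  0.0048  0.0759]
(250, 302) 0.111 [-0.0017  0.0019  0.0761]
(250, 310) 0.11 [-0.0016 -0.0001  0.0777]
(250, 318) 0.112 [-0.0015 -0.0038  0.0768]
(250, 326) 0.112 [-0.0013 -0.0069  0.0769]
(264, 222) 0.264 [ 0.0081 -0.0259 -0.0753]
(264, 230) 0.265 [ 0.0084 -0.0322 -0.0741]
(264, 238) 0.14 [0.0033 0.0111 0.0435]
(264, 246) 0.132 [0.0031 0.0111 0.0515]
(264, 254) 0.126 [0.003  0.011  0.0584]
(264, 262) 0.12 [0.0028 0.0106 0.064 ]
(264, 270) 0.111 [0.0025 0.0126 0.0736]
(264, 278) 0.106 [0.0024 0.0122 0.0781]
(264, 286) 0.103 [0.0023 0.0116 0.0819]
(264, 294) 0.102 [0.0024 0.0094 0.0828]
(264, 302) 0.108 [0.0028 0.0038 0.0786]
(264, 310) 0.108 [0.0029 0.0015 0.0797]
(264, 318) 0.108 [ 0.0031 -0.0015  0.0796]
(264, 326) 0.111 [ 0.0033 -0.0059  0.0779]
```

View pics/w3z.png

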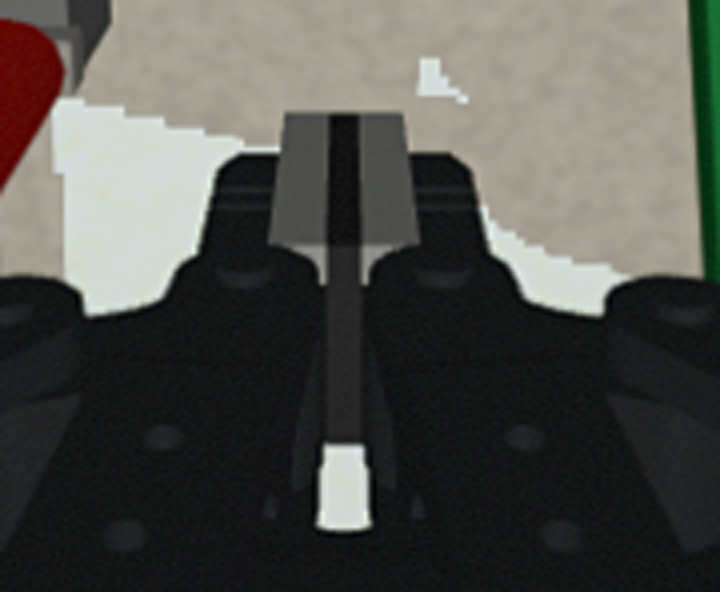

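```bash
python3 - <<'E'
from h import *
c=cam("side"); p=np.array([.573,-.0053,.0747])
q=proj(c,[p,p+[0,0,.039]]);print(q)
im=cv2.imread("pics/s3.png"); 
cr=cv2.resize(im[120:220,200:330],None,fx=6,fy=6,interpolation=cv2.INTER_CUBIC)
for a in q: cv2.circle(cr,(int((a[0]-200+.5)*6),int((a[1]-120+.5)*6)),4,(0,0,255) if a is q[0] else (255,0,0),-1)
cv2.circle(cr,tuple(((q[1]-[200,120]+.5)*6).astype(int).tolist()),4,(255,0,255),-1)
cv2.imwrite("pics/s3z.png",cr)
E
```

```text
[[250.88844626 191.36075762]
 [250.98278282 180.12652856]]
```

View pics/s3z.png

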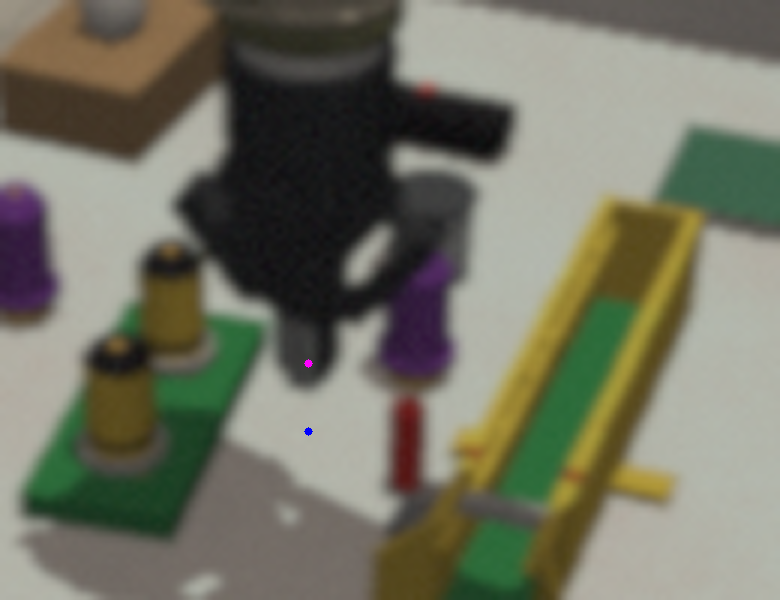

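The wrist depth shows the fingertips about 35 mm above the reported TCP, so the first close passed over the knob. I'll calibrate the true tip height on free bench at (0.56, 0.10) before grasping again.

```bash
python3 -m pendant '[[[-0.1,0.9,0],0,0.49],[[-0.1,0.9,0],0,0.49],[[-0.1,0.9,0],0,0.49],[[-0.1,0.8,0],0,0.49],[[0,0,-0.8],0,0.49],[[0,0,-0.8],0,0.49],[[0,0,-0.6],0,0.49],[[0,0,0],0,0.49],[[0,0,0],0,0.49]]' 30; python3 shot.py side s4;python3 shot.py wrist w4
python3 - <<'E'
from h import *
z=np.load(f"pics/w4.npz"); c=cam("wrist",dict(position=z["p"],tool_rot=z["R"]))
v,u=np.mgrid[100:330:1,150:360:1]; uv=np.c_[u.ravel(),v.ravel()]
oo,d=ray(c,uv); D=z["d"][uv[:,1],uv[:,0]]; P=oo+d*D[:,None]-z["p"]
m=(D>0)&(P[:,2]<.12)&(P[:,2]>.02)
for sgn in (-1,1):
    k=m&(P[:,0]*sgn>.005)&(abs(P[:,0])<.045)&(abs(P[:,1])<.02); Q=P[k]; i=np.argsort(Q[:,2])[:8]; print(Q[i].round(4),uv[k][i].tolist())
E
```

```text
time_s: 4.27
position: [0.5604, 0.0995, 0.0089]
tool_rot: [[0.044, -0.002, 0.999], [-0.999, 0.0, 0.044], [-0.0, -1.0, -0.002]]
ft_force: [0.5, -0.1, 0.5]
grip_width: 0.0418
[0.5604 0.0995 0.0089] [ 0.5 -0.1  0.5]
[0.5613 0.0994 0.0098] [-0.2  0.8  0.4]
[[-0.0206 -0.004   0.0326]
 [-0.0206 -0.003   0.0326]
 [-0.0211  0.0069  0.0327]
 [-0.0211  0.0064  0.0327]
 [-0.0206 -0.0048  0.033 ]
 [-0.0211  0.0057  0.0332]
 [-0.0205 -0.0052  0.0332]
 [-0.0205 -0.0032  0.0332]] [[210, 257], [210, 255], [209, 235], [209, 236], [210, 259], [209, 238], [210, 260], [210, 256]]
[[ 0.0212 -0.0011  0.0329]
 [ 0.0212 -0.0016  0.033 ]
 [ 0.0213 -0.0025  0.0331]
 [ 0.0213 -0.003   0.0332]
 [ 0.0208  0.0089  0.0332]
 [ 0.0209  0.0071  0.0334]
 [ 0.0215 -0.0054  0.0334]
 [ 0.0215 -0.0063  0.0336]] [[301, 255], [301, 256], [301, 258], [301, 259], [302, 235], [302, 239], [301, 264], [301, 266]]
```

View pics/w4.png

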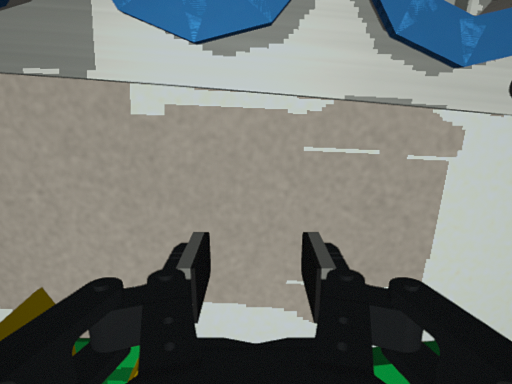

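```bash
python3 -m pendant '[[[0,0,-0.9],0,0.49],[[0,0,0],0,0.49]]'; python3 -m pendant '[[[0,0,-0.2],0,0.49],[[0,0,0],0,0.49]]' ;  python3 -m pendant '[[[0,0,-0.1],0,0.49],[[0,0,0],0,0.49]]';  python3 -m pendant '[[[0,0,-0.1],0,0.49],[[0,0,0],0,0.49]]'
```

```text
time_s: 4.53
position: [0.56, 0.0994, -0.0196]
tool_rot: [[0.043, -0.003, 0.999], [-0.999, 0.0, 0.043], [-0.0, -1.0, -0.003]]
ft_force: [-2.2, 0.2, -0.3]
grip_width: 0.0416
time_s: 4.7
position: [0.5613, 0.0995, -0.0237]
tool_rot: [[0.044, 0.0, 0.999], [-0.999, -0.0, 0.044], [0.0, -1.0, 0.0]]
ft_force: [-0.1, 0.1, 0.2]
grip_width: 0.0418
time_s: 4.87
position: [0.5615, 0.0996, -0.0266]
tool_rot: [[0.044, 0.001, 0.999], [-0.999, 0.0, 0.044], [0.0, -1.0, 0.001]]
ft_force: [-0.8, -0.8, -1.0]
grip_width: 0.0419
time_s: 5.03
position: [0.5612, 0.0996, -0.0301]
tool_rot: [[0.044, 0.0, 0.999], [-0.999, 0.0, 0.044], [-0.0, -1.0, 0.0]]
ft_force: [-0.5, 0.1, -0.6]
grip_width: 0.042
```

```bash
python3 -m pendant '[[[0,0,-0.1],0,0.49],[[0,0,0],0,0.49]]'; python3 -m pendant '[[[0,0,-0.05],0,0.49],[[0,0,0],0,0.49]]' ;  python3 -m pendant '[[[0,0,-0.05],0,0.49],[[0,0,0],0,0.49]]'
```

```text
time_s: 5.2
position: [0.5616, 0.0996, -0.0321]
tool_rot: [[0.044, 0.001, 0.999], [-0.999, -0.0, 0.044], [0.0, -1.0, 0.001]]
ft_force: [-2.0, 0.1, 11.0]
grip_width: 0.0419
time_s: 5.37
position: [0.5617, 0.0996, -0.0322]
tool_rot: [[0.044, 0.002, 0.999], [-0.999, -0.0, 0.044], [0.0, -1.0, 0.002]]
ft_force: [-5.7, -0.4, 23.9]
grip_width: 0.0418
time_s: 5.53
position: [0.5617, 0.0996, -0.0323]
tool_rot: [[0.044, 0.003, 0.999], [-0.999, -0.0, 0.044], [0.001, -1.0, 0.003]]
ft_force: [-10.5, -1.3, 37.9]
grip_width: 0.0418
```

```bash
python3 -m pendant '[[[0,0,1],0,0.5],[[0,0,1],0,0.5],[[0,0,1],0,0.5],[[0,0,1],0,0.5],[[-0.32,-0.9,0],0,0.5],[[-0.32,-0.9,0],0,0.5],[[-0.32,-0.9,0],0,0.5],[[-0.32,-0.9,0],0,0.5],[[0,0,0],0,0.5],[[0,0,0],0,0.5]]' 30
```

```text
time_s: 6.37
position: [0.5226, -0.0094, 0.084]
tool_rot: [[0.041, 0.0, 0.999], [-0.999, 0.0, 0.041], [-0.0, -1.0, 0.0]]
ft_force: [0.6, -1.1, -0.0]
grip_width: 0.0433
```

```bash
python3 -m pendant '[[[0.03,0.05,-0.5],0,0.5],[[0,0,-0.5],0,0.5],[[0,0,-0.3],0,0.5],[[0,0,0],0,0],[[0,0,0],0,0],[[0,0,0],0,0],[[0,0,0],0,0]]' 30
```

```text
time_s: 6.95
position: [0.5239, -0.0064, 0.0451]
tool_rot: [[0.044, 0.0, 0.999], [-0.999, 0.001, 0.044], [-0.0, -1.0, 0.0]]
ft_force: [1.3, 1.9, -4.9]
grip_width: 0.0171
```

Gripped the knob (17 mm). Draw it open.

```bash
python3 -m pendant '[[[0.4,0.018,0],0,0],[[0.4,0.018,0],0,0],[[0.4,0.018,0],0,0],[[0.3,0.014,0],0,0],[[0.15,0.007,0],0,0],[[0,0,0],0,0]]' 30
```

```text
time_s: 7.45
position: [0.5719, -0.0042, 0.045]
tool_rot: [[0.044, -0.004, 0.999], [-0.999, 0.001, 0.044], [-0.001, -1.0, -0.004]]
ft_force: [-6.2, 2.2, 0.4]
grip_width: 0.017
```

```bash
python3 -m pendant '[[[0.1,0.005,0],0,0],[[0,0,0],0,0],[[0,0,0],0,0]]' 30; python3 -m pendant '[[[0,0,0],0,0.5],[[0,0,0],0,0.5],[[0,0,0],0,0.5],[[0,0,0.8],0,0.5],[[0,0,0.8],0,0.5],[[0,0,0.8],0,0.5],[[0,0,0.8],0,0.5],[[0,0,0],0,0.5]]'; python3 shot.py wrist w5
```

```text
time_s: 7.7
position: [0.5719, -0.0042, 0.0449]
tool_rot: [[0.044, -0.01, 0.999], [-0.999, 0.0, 0.044], [-0.001, -1.0, -0.01]]
ft_force: [-18.7, 0.4, 6.1]
grip_width: 0.0168
time_s: 8.37
position: [0.5787, -0.005, 0.1461]
tool_rot: [[0.044, 0.009, 0.999], [-0.999, -0.002, 0.044], [0.002, -1.0, 0.009]]
ft_force: [0.5, -0.8, 0.1]
grip_width: 0.0425
[ 0.5787 -0.005   0.1461] [ 0.5 -0.8  0.1]
```

View pics/w5.png

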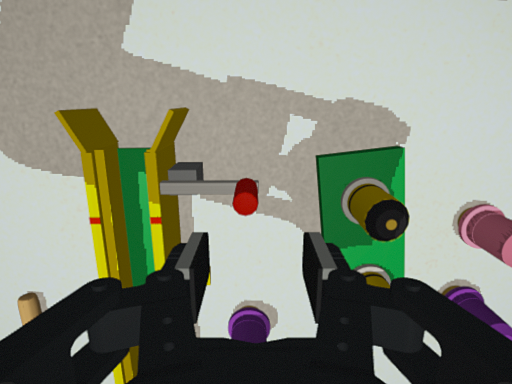

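```bash
python3 -m pendant '[[[-0.18,0.95,0.2],0,0.7],[[-0.18,0.95,0.2],0,0.7],[[-0.18,0.95,0.2],0,0.7],[[-0.18,0.95,0.2],0,0.7],[[-0.18,0.95,0.2],0,0.7],[[-0.18,0.95,0.2],0,0.7],[[-0.18,0.95,0.2],0,0.7],[[-0.14,0.85,0],0,0.7],[[0,0,0],0,0.7],[[0,0,0],0,0.7]]'; python3 shot.py wrist w6
```

```text
time_s: 9.25
position: [0.5337, 0.2214, 0.182]
tool_rot: [[0.046, -0.001, 0.999], [-0.999, -0.0, 0.046], [0.0, -1.0, -0.001]]
ft_force: [-0.1, -0.3, 0.2]
grip_width: 0.0595
[0.5337 0.2214 0.182 ] [-0.1 -0.3  0.2]
```

View pics/w6.png

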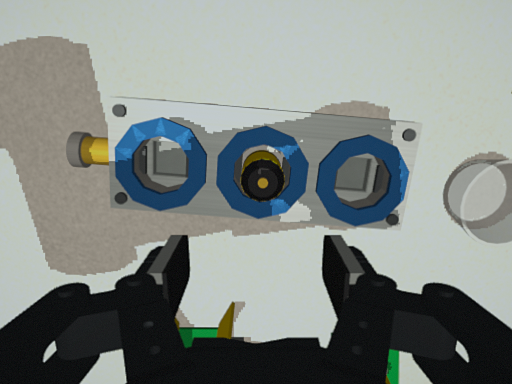

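```bash
cat > man.py <<'E'
from h import *
import sys
o=sys.argv[1]
z=np.load(f"pics/{o}.npz"); c=cam("wrist",dict(position=z["p"],tool_rot=z["R"]))
hsv=cv2.cvtColor(cv2.imread(f"pics/{o}.png"),cv2.COLOR_BGR2HSV)
b=cv2.inRange(hsv,(95,120,60),(120,255,255))
cs,_=cv2.findContours(b,cv2.RETR_EXTERNAL,cv2.CHAIN_APPROX_NONE)
for k in cs:
    if cv2.contourArea(k)<2000: continue
    h=cv2.convexHull(k); (u,v),r=cv2.minEnclosingCircle(h); e=cv2.fitEllipse(k)
    P=plane(c,h.reshape(-1,2),.066); q=cv2.minEnclosingCircle(P[:,:2].astype(np.float32))
    D=z["d"]; m=np.zeros_like(b); cv2.drawContours(m,[k],-1,255,-1); m&=b
    vv,uu=np.where(m>0); oo,d=ray(c,np.c_[uu,vv]); zz=(oo+d*D[vv,uu][:,None])[:,2]
    print("ring",(round(u),round(v)),np.round(q[0],4),round(q[1],4),"ztop",np.percentile(zz,[50,90]).round(4))
blk=cv2.inRange(hsv,(0,0,0),(180,255,45)); 
y=cv2.inRange(hsv,(15,100,90),(35,255,255)); y[:140]=0;y[215:]=0;y[:,:225]=0;y[:,300:]=0
n,l,st,ce=cv2.connectedComponentsWithStats(y)
for i in range(1,n):
    if st[i,4]>15: print("yel",st[i],ce[i].round(1),plane(c,[ce[i]],.098)[0].round(4))
E
python3 man.py w6
```

```text
ring (362, 180) [0.629  0.2226] 0.0418 ztop [0.0665 0.0674]
ring (262, 172) [0.5393 0.2258] 0.0415 ztop [0.0665 0.0674]
ring (160, 164) [0.4494 0.2296] 0.0419 ztop [0.0665 0.0674]
yel [252 152  25  12 101] [262.9 156.7] [0.5385 0.2459 0.098 ]
yel [258 178  10  10  87] [262.4 182.5] [0.5393 0.2253 0.098 ]
```

```bash
python3 -m pendant '[[[0.19,0.13,-0.5],0,0.52],[[0,0,-0.8],0,0.52],[[0,0,-0.3],0,0.52],[[0,0,0],0,0.52],[[0,0,0],0,0.52]]'; python3 shot.py wrist w7
```

```text
time_s: 9.72
position: [0.5401, 0.2236, 0.135]
tool_rot: [[0.043, -0.001, 0.999], [-0.999, -0.0, 0.043], [0.0, -1.0, -0.001]]
ft_force: [-0.2, -0.9, -0.2]
grip_width: 0.0446
[0.5401 0.2236 0.135 ] [-0.2 -0.9 -0.2]
```

View pics/w7.png

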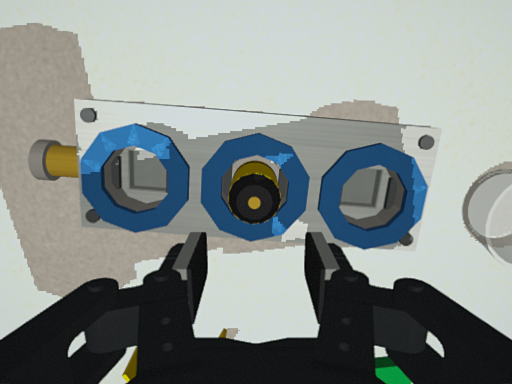

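```bash
python3 - <<'E'
from h import *
z=np.load("pics/w7.npz"); c=cam("wrist",dict(position=z["p"],tool_rot=z["R"]))
print(plane(c,[(254.3,202.8)],.098))
E
python3 man.py w7
```

```text
[[0.53950571 0.2251128  0.098     ]]
ring (372, 195) [0.6291 0.2231] 0.0421 ztop [0.0664 0.0673]
ring (254, 187) [0.5394 0.226 ] 0.0418 ztop [0.0665 0.0673]
ring (134, 178) [0.4493 0.2295] 0.0422 ztop [0.0664 0.0673]
yel [229 163  50  28 447] [254.4 171.9] [0.5387 0.2458 0.098 ]
yel [248 197  13  12 129] [253.9 202.5] [0.5393 0.2253 0.098 ]
```

Move +1.5 mm in y and descend 90 mm to just above the ring.

```bash
python3 -m pendant '[[[-0.02,0.05,-0.8],0,0.5],[[0,0,-0.8],0,0.5],[[0,0,-0.8],0,0.5],[[0,0,-0.6],0,0.5],[[0,0,0],0,0.5],[[0,0,0],0,0.5]]'; python3 -m pendant '[[[0,0,-0.2],0,0.5],[[0,0,0],0,0.5]]'; python3 -m pendant '[[[0,0,-0.2],0,0.5],[[0,0,0],0,0.5]]'
```

```text
time_s: 10.27
position: [0.5398, 0.2258, 0.0457]
tool_rot: [[0.043, 0.001, 0.999], [-0.999, 0.0, 0.043], [-0.0, -1.0, 0.001]]
ft_force: [0.8, -0.6, 0.9]
grip_width: 0.0426
time_s: 10.43
position: [0.5399, 0.2259, 0.0397]
tool_rot: [[0.044, 0.002, 0.999], [-0.999, 0.0, 0.044], [-0.0, -1.0, 0.002]]
ft_force: [-0.5, 0.3, 0.1]
grip_width: 0.0427
time_s: 10.6
position: [0.54, 0.226, 0.0332]
tool_rot: [[0.044, 0.002, 0.999], [-0.999, 0.0, 0.044], [-0.0, -1.0, 0.002]]
ft_force: [0.6, 0.9, 4.3]
grip_width: 0.0426
```

Contact with the ring at TCP 0.034, as expected. Push down about 12 mm.

```bash
python3 -m pendant '[[[0,0,-0.2],0,0.5],[[0,0,-0.12],0,0.5],[[0,0,0],0,0.5]]'; python3 -m pendant '[[[0,0,-0.1],0,0.5],[[0,0,0],0,0.5]]';python3 -m pendant '[[[0,0,-0.05],0,0.5],[[0,0,0],0,0.5]]'
```

```text
time_s: 10.85
position: [0.5401, 0.2261, 0.024]
tool_rot: [[0.044, 0.002, 0.999], [-0.999, 0.0, 0.044], [-0.0, -1.0, 0.002]]
ft_force: [-0.3, -0.6, 7.8]
grip_width: 0.0424
time_s: 11.02
position: [0.5401, 0.2261, 0.0218]
tool_rot: [[0.044, 0.003, 0.999], [-0.999, 0.0, 0.044], [-0.0, -1.0, 0.003]]
ft_force: [0.1, -1.6, 8.8]
grip_width: 0.043
time_s: 11.18
position: [0.5403, 0.2261, 0.0216]
tool_rot: [[0.044, 0.004, 0.999], [-0.999, 0.0, 0.044], [-0.0, -1.0, 0.004]]
ft_force: [-4.7, -2.4, 19.5]
grip_width: 0.0428
```

```bash
python3 -m pendant '[[[0,0,0],0,0.3],[[0,0,0],0,0.3],[[0,0,0],0,0.2],[[0,0,0],0,0.2]]' 50;
```

```text
time_s: 11.52
position: [0.542, 0.2263, 0.0222]
tool_rot: [[0.044, 0.008, 0.999], [-0.999, 0.001, 0.044], [-0.001, -1.0, 0.008]]
ft_force: [0.1, 0.3, 20.0]
grip_width: 0.0351
```

```bash
python3 -m pendant '[[[0,0,0.3],0,0.2],[[0,0,0.5],0,0.2],[[0,0,0.6],0,0.2],[[0,0,0],0,0.2]]' 50; python3 shot.py wrist w8
```

```text
time_s: 11.85
position: [0.5407, 0.2262, 0.0637]
tool_rot: [[0.044, 0.005, 0.999], [-0.999, 0.001, 0.044], [-0.001, -1.0, 0.005]]
ft_force: [0.5, 0.0, -1.0]
grip_width: 0.0355
[0.5407 0.2262 0.0637] [ 0.5  0.  -1. ]
```

View pics/w8.png

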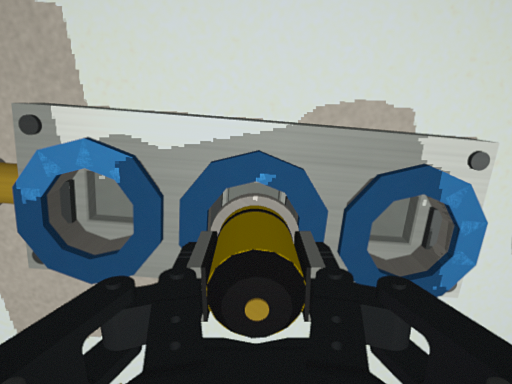

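```bash
cat > dot.py <<'E'
from h import *
import sys
o,u,v,h=sys.argv[1],float(sys.argv[2]),float(sys.argv[3]),float(sys.argv[4])
z=np.load(f"pics/{o}.npz"); c=cam("wrist",dict(position=z["p"],tool_rot=z["R"]))
P=plane(c,[(u,v)],h)[0]; print(P.round(4),"rel TCP",(P-z["p"]).round(4))
E
python3 dot.py w8 257 309 .1395
```

```text
[0.5411 0.2252 0.1395] rel TCP [ 0.0004 -0.001   0.0758]
```

```bash
python3 -m pendant '[[[0,0,0.8],0,0.2],[[0,0,0.6],0,0.2],[[-0.5,-0.95,0],0,0.2],[[-0.5,-0.95,0],0,0.2],[[-0.5,-0.95,0],0,0.2],[[-0.5,-0.95,0],0,0.2],[[-0.4,-0.65,0],0,0.2],[[0,0,0],0,0.2],[[0,0,0],0,0.2]]' 50; python3 shot.py wrist w9
```

```text
time_s: 12.65
position: [0.4667, 0.0917, 0.1021]
tool_rot: [[0.042, -0.002, 0.999], [-0.999, 0.0, 0.042], [-0.0, -1.0, -0.002]]
ft_force: [0.5, -0.2, -1.6]
grip_width: 0.0349
[0.4667 0.0917 0.1021] [ 0.5 -0.2 -1.6]
```

View pics/w9.png

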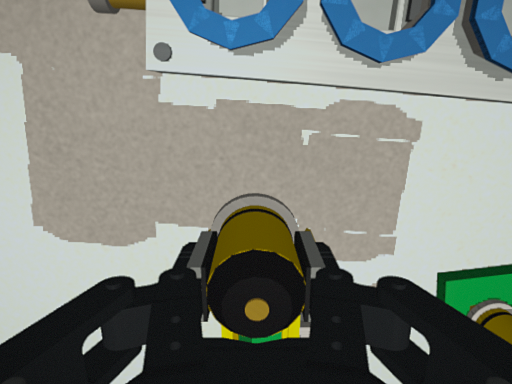

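```bash
python3 -m pendant '[[[0.1,0,-0.7],0,0.2],[[0,0,-0.7],0,0.2],[[0,0,-0.65],0,0.2],[[0,0,0],0,0.2],[[0,0,0],0,0.2]]' 50; python3 shot.py side s9; python3 -c "
import cv2;i=cv2.imread('pics/s9.png');cv2.imwrite('pics/s9z.png',cv2.resize(i[140:290,180:340],None,fx=4,fy=4,interpolation=cv2.INTER_CUBIC))"
```

```text
time_s: 13.12
position: [0.4702, 0.0931, 0.0407]
tool_rot: [[0.045, -0.002, 0.999], [-0.999, 0.0, 0.045], [-0.0, -1.0, -0.002]]
ft_force: [0.5, -0.1, -1.3]
grip_width: 0.035
[0.4702 0.0931 0.0407] [ 0.5 -0.1 -1.3]
```

View pics/s9z.png

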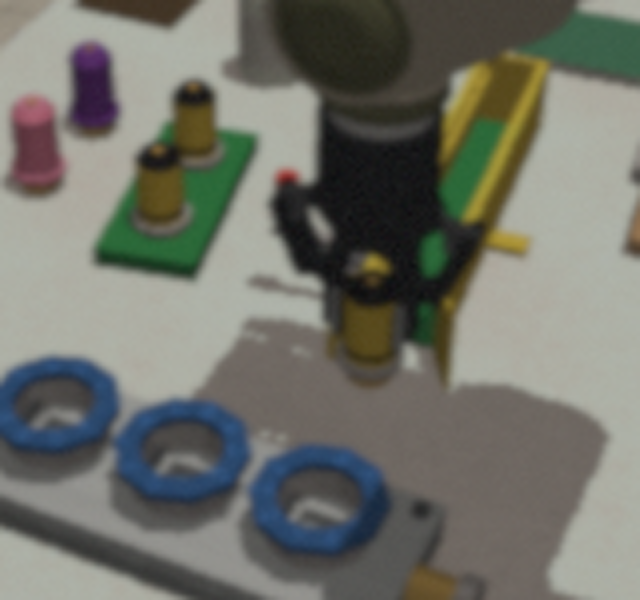

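```bash
python3 -m pendant '[[[0.02,-0.5,0],0,0.2],[[0.02,-0.5,0],0,0.2],[[0.02,-0.5,0],0,0.2],[[0.02,-0.5,0],0,0.2],[[0,0,0],0,0.2]]' 50; python3 -m pendant '[[[0.02,-0.5,0],0,0.2],[[0.02,-0.5,0],0,0.2],[[0.02,-0.5,0],0,0.2],[[0,0,0],0,0.2]]' 50
```

```text
time_s: 13.58
position: [0.4741, 0.0306, 0.0427]
tool_rot: [[0.042, 0.003, 0.999], [-0.999, -0.001, 0.042], [0.001, -1.0, 0.003]]
ft_force: [1.1, -0.4, -1.2]
grip_width: 0.0348
time_s: 13.92
position: [0.4756, -0.014, 0.0423]
tool_rot: [[0.042, 0.002, 0.999], [-0.999, -0.001, 0.042], [0.001, -1.0, 0.002]]
ft_force: [-0.2, 0.3, -2.5]
grip_width: 0.0349
```

```bash
python3 -m pendant '[[[-0.02,-0.3,-0.07],0,0.2],[[0.02,-0.5,0],0,0.2],[[0.02,-0.5,0],0,0.2],[[0.02,-0.5,0],0,0.2],[[0.02,-0.5,0],0,0.2],[[0,0,0],0,0.2]]' 50; python3 shot.py wrist w10
```

```text
time_s: 14.42
position: [0.477, -0.0832, 0.0396]
tool_rot: [[0.043, 0.001, 0.999], [-0.999, -0.001, 0.043], [0.001, -1.0, 0.001]]
ft_force: [0.3, 0.5, -3.1]
grip_width: 0.0348
[ 0.477  -0.0832  0.0396] [ 0.3  0.5 -3.1]
```

View pics/w10.png

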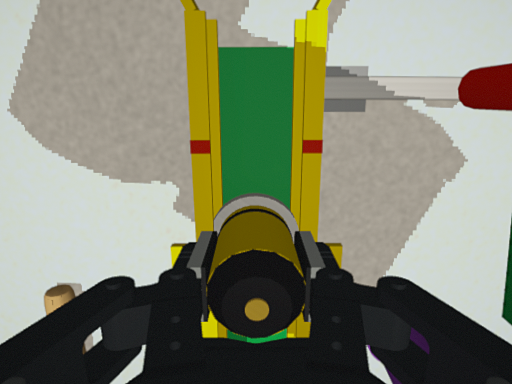

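```bash
python3 - <<'E'
from h import *
z=np.load("pics/w10.npz"); c=cam("wrist",dict(position=z["p"],tool_rot=z["R"]))
for u,v in [(257,309),(255,198),(225,210),(217,230),(293,215),(215,180),(205,180),(213,100),(195,100),(250,150),(298,120),(300,200),(312,200)]:
    oo,d=ray(c,[(u,v)]); D=z["d"][v,u]; print((u,v),(oo+d[0]*D).round(4))
im=cv2.imread("pics/w10.png")[120:270,170:340]; cv2.imwrite("pics/w10z.png",cv2.resize(im,None,fx=4,fy=4,interpolation=cv2.INTER_CUBIC))
E
```

```text
(257, 309) [ 0.4776 -0.0829  0.117 ]
(255, 198) [ 0.4761 -0.0618  0.0589]
(225, 210) [ 0.4617 -0.0689  0.0577]
(217, 230) [ 0.458  -0.0792  0.0584]
(293, 215) [ 0.4961 -0.0728  0.05  ]
(215, 180) [ 0.4559 -0.0557  0.0509]
(205, 180) [ 0.4531 -0.0523  0.0657]
(213, 100) [ 0.4544 -0.0172  0.0497]
(195, 100) [ 0.4486 -0.0174  0.0648]
(250, 150) [ 0.4724 -0.0466  0.0051]
(298, 120) [ 0.495  -0.0247  0.0512]
(300, 200) [ 0.4972 -0.0608  0.0628]
(312, 200) [ 0.5023 -0.0598  0.0652]
```

View pics/w10z.png

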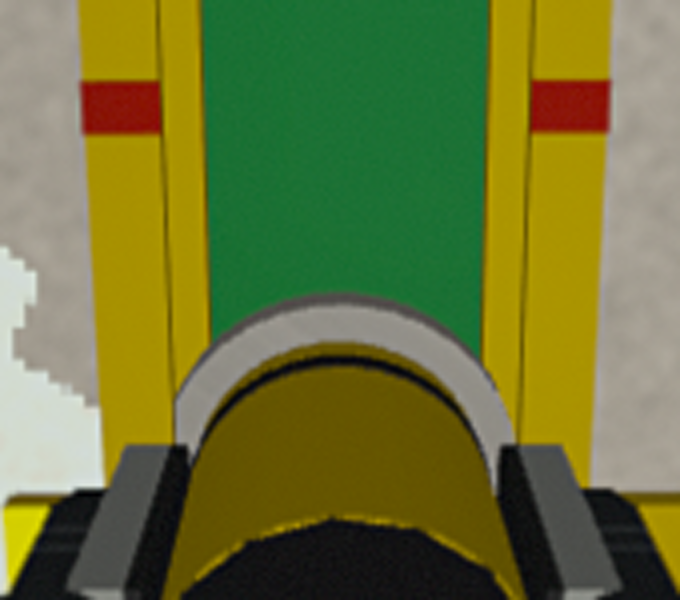

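```bash
python3 -m pendant '[[[0.03,-0.6,0],0,0.2],[[0.03,-0.6,0],0,0.2],[[0.03,-0.6,0],0,0.2],[[0.03,-0.6,0],0,0.2],[[0.03,-0.6,0],0,0.2],[[0.03,-0.6,0],0,0.2],[[0.01,-0.3,0],0,0.2],[[0,0,-0.05],0,0.2],[[0,0,0],0,0.2]]' 50
```

```text
time_s: 15.22
position: [0.4827, -0.1989, 0.0385]
tool_rot: [[0.044, 0.002, 0.999], [-0.999, -0.002, 0.044], [0.002, -1.0, 0.002]]
ft_force: [-0.6, -3.7, 3.2]
grip_width: 0.035
```

```bash
python3 -m pendant '[[[0,0,0],0,0.5],[[0,0,0],0,0.5],[[0,0,0.2],0,0.5],[[0,0,0.7],0,0.5],[[0,0,0.9],0,0.5],[[0,0,0.9],0,0.5],[[0,0,0.9],0,0.5],[[0,0,0.7],0,0.5],[[0,0,0],0,0.5]]' 50; python3 -m pendant '[[[0.9,0.7,0],0,0.55],[[0.9,0.7,0],0,0.55],[[0.9,0.7,0],0,0.55],[[0.9,0.7,0],0,0.55],[[0.9,0.7,0],0,0.55],[[0.9,0.7,0],0,0.55],[[0.6,0.4,0],0,0.55],[[0,0,0],0,0.55],[[0,0,0],0,0.55]]' 50;python3 shot.py wrist w11; python3 shot.py top t11; python3 -c "
import cv2;i=cv2.imread('pics/t11.png');cv2.imwrite('pics/t11z.png',cv2.convertScaleAbs(cv2.resize(i[110:270,100:400],(800,427),interpolation=cv2.INTER_CUBIC),alpha=1.5))"
```

```text
time_s: 15.97
position: [0.4835, -0.1989, 0.1713]
tool_rot: [[0.044, 0.006, 0.999], [-0.999, -0.004, 0.044], [0.005, -1.0, 0.006]]
ft_force: [1.2, -0.4, 1.1]
grip_width: 0.0426
time_s: 16.72
position: [0.6619, -0.0593, 0.1656]
tool_rot: [[0.046, -0.002, 0.999], [-0.999, 0.0, 0.046], [-0.001, -1.0, -0.002]]
ft_force: [-0.1, -0.5, -0.1]
grip_width: 0.0469
[ 0.6619 -0.0593  0.1656] [-0.1 -0.5 -0.1]
[ 0.6614 -0.0602  0.166 ] [ 0.4 -0.2 -0. ]
```

View pics/w11.png

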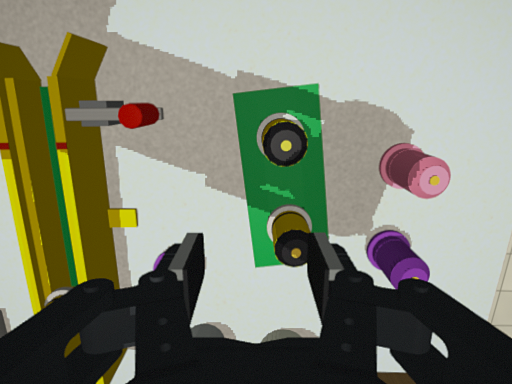

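View pics/t11z.png

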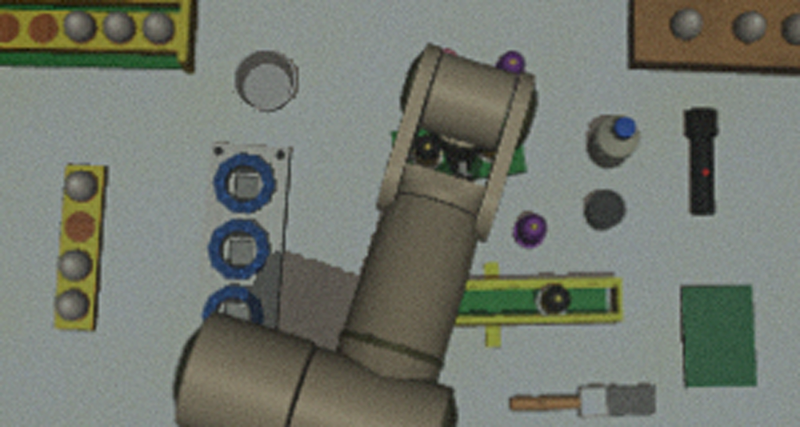

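```bash
for a in "286 145" "296 253"; do python3 dot.py w11 $a .082; done; for a in "435 180" "411 275"; do python3 dot.py w11 $a .078; done;  for a in "388 245" "400 162"; do python3 dot.py w11 $a .015; done; python3 - <<'E'
from h import *
z=np.load("pics/w11.npz"); c=cam("wrist",dict(position=z["p"],tool_rot=z["R"]))
print(plane(c,[(233,94),(318,84),(328,262),(256,267)],.016).round(4))
E
```

```text
[ 0.6839 -0.0248  0.082 ] rel TCP [ 0.022   0.0345 -0.0836]
[ 0.6985 -0.1147  0.082 ] rel TCP [ 0.0366 -0.0554 -0.0836]
[ 0.8066 -0.0478  0.078 ] rel TCP [ 0.1447  0.0116 -0.0876]
[ 0.8015 -0.1334  0.078 ] rel TCP [ 0.1396 -0.0741 -0.0876]
[ 0.8051 -0.1332  0.015 ] rel TCP [ 0.1432 -0.0738 -0.1506]
[ 0.8038 -0.0445  0.015 ] rel TCP [ 0.1418  0.0148 -0.1506]
[[ 0.6378  0.0121  0.016 ]
 [ 0.7159  0.0246  0.016 ]
 [ 0.7434 -0.155   0.016 ]
 [ 0.6671 -0.1642  0.016 ]]
```

```bash
python3 -m pendant '[[[0.36,0.57,0],0,0.52],[[0.37,0.58,0],0,0.52],[[0,0,-0.8],0,0.52],[[0,0,-0.8],0,0.52],[[0,0,-0.8],0,0.52],[[0,0,0],0,0.52],[[0,0,0],0,0.52]]' 50;python3 shot.py wrist w12
```

```text
time_s: 17.4
position: [0.683, -0.0268, 0.0946]
tool_rot: [[0.043, -0.002, 0.999], [-0.999, 0.0, 0.043], [-0.0, -1.0, -0.002]]
ft_force: [1.1, 0.2, -0.0]
grip_width: 0.0446
[ 0.683  -0.0268  0.0946] [ 1.1  0.2 -0. ]
```

View pics/w12.png

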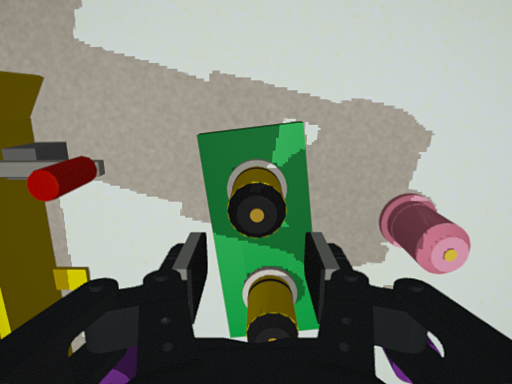

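```bash
python3 dot.py w12 257 216 .082; python3 -m pendant '[[[0.02,0.06,-0.8],0,0.52],[[0,0,-0.8],0,0.52],[[0,0,-0.8],0,0.52],[[0,0,-0.52],0,0.52],[[0,0,0],0,0.52],[[0,0,0],0,0.52]]' 50
```

```text
[ 0.6841 -0.0258  0.082 ] rel TCP [ 0.0011  0.001  -0.0126]
time_s: 17.95
position: [0.6852, -0.0248, 0.0088]
tool_rot: [[0.043, 0.002, 0.999], [-0.999, -0.0, 0.043], [0.0, -1.0, 0.002]]
ft_force: [-0.1, 0.2, 0.8]
grip_width: 0.0447
```

```bash
python3 -m pendant '[[[-0.02,-0.03,-0.06],0,0.3],[[0,0,0],0,0.2],[[0,0,0],0,0.2],[[0,0,0],0,0.2]]' 50; python3 -m pendant '[[[0,0,0.4],0,0.2],[[0,0,0.8],0,0.2],[[0,0,0.9],0,0.2],[[0,0,0.9],0,0.2],[[0,0,0.2],0,0.2],[[0,0,0],0,0.2]]' 50;python3 shot.py wrist w13
```

```text
time_s: 18.28
position: [0.6851, -0.0255, 0.0087]
tool_rot: [[0.044, 0.004, 0.999], [-0.999, -0.001, 0.044], [0.001, -1.0, 0.004]]
ft_force: [-1.8, 0.4, 5.9]
grip_width: 0.0351
time_s: 18.78
position: [0.6852, -0.0255, 0.1052]
tool_rot: [[0.044, 0.006, 0.999], [-0.999, -0.001, 0.044], [0.002, -1.0, 0.006]]
ft_force: [0.2, -0.2, -1.3]
grip_width: 0.0351
[ 0.6852 -0.0255  0.1052] [ 0.2 -0.2 -1.3]
```

View pics/w13.png

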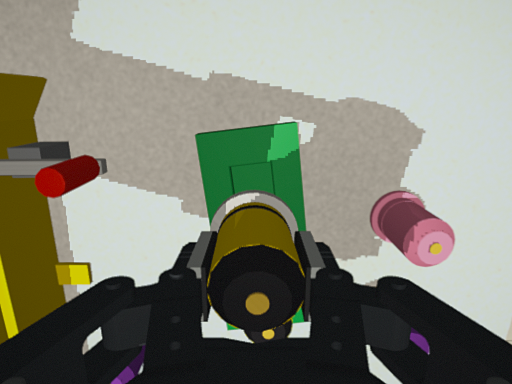

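```bash
python3 -m pendant '[[[-0.4,0.9,0.4],0,0.2],[[-0.4,0.9,0.4],0,0.2],[[-0.8,0.9,0],0,0.2],[[-0.9,0.8,0],0,0.2],[[-0.9,0.45,0],0,0.2],[[-0.9,0,0],0,0.2],[[-0.9,0,0],0,0.2],[[-0.9,0,0],0,0.2],[[-0.9,0,-0.4],0,0.2],[[0,0,-0.4],0,0.2],[[0,0,0],0,0.2],[[0,0,0],0,0.2]]' 50
```

```text
time_s: 19.83
position: [0.4737, 0.0932, 0.1006]
tool_rot: [[0.044, -0.002, 0.999], [-0.999, 0.0, 0.044], [-0.0, -1.0, -0.002]]
ft_force: [1.1, 0.2, -1.3]
grip_width: 0.0347
```

```bash
python3 -m pendant '[[[-0.13,0,-0.7],0,0.2],[[0,0,-0.7],0,0.2],[[0,0,-0.55],0,0.2],[[0,0,0],0,0.2],[[0,0,0],0,0.2]]' 50
```

```text
time_s: 20.25
position: [0.4706, 0.0932, 0.0427]
tool_rot: [[0.044, -0.001, 0.999], [-0.999, 0.0, 0.044], [-0.0, -1.0, -0.001]]
ft_force: [1.6, -0.1, -1.0]
grip_width: 0.0353
```

```bash
python3 -m pendant '[[[-0.02,-0.5,0],0,0.2],[[0.02,-0.5,0],0,0.2],[[0.02,-0.5,0],0,0.2],[[0.02,-0.5,0],0,0.2],[[0,0,0],0,0.2]]' 50; python3 -m pendant '[[[0.02,-0.5,0],0,0.2],[[0.02,-0.5,0],0,0.2],[[0.02,-0.5,0],0,0.2],[[0,0,0],0,0.2]]' 50
```

```text
time_s: 20.67
position: [0.4728, 0.0312, 0.0442]
tool_rot: [[0.042, 0.003, 0.999], [-0.999, -0.001, 0.042], [0.001, -1.0, 0.003]]
ft_force: [0.6, -0.2, -1.9]
grip_width: 0.0349
time_s: 21.0
position: [0.4743, -0.0133, 0.0439]
tool_rot: [[0.042, 0.002, 0.999], [-0.999, -0.001, 0.042], [0.001, -1.0, 0.002]]
ft_force: [0.4, -0.1, -1.4]
grip_width: 0.0347
```

```bash
python3 -m pendant '[[[0.02,-0.4,-0.07],0,0.2],[[0.02,-0.5,0],0,0.2],[[0.02,-0.5,0],0,0.2],[[0.02,-0.5,0],0,0.2],[[0.02,-0.5,0],0,0.2],[[0.02,-0.5,0],0,0.2],[[0.02,-0.5,0],0,0.2],[[0.02,-0.4,0],0,0.2],[[0.01,-0.1,-0.04],0,0.2],[[0,0,0],0,0.2],[[0,0,0],0,0.2]]' 50;python3 shot.py wrist w14
```

```text
time_s: 21.92
position: [0.479, -0.1297, 0.0404]
tool_rot: [[0.044, 0.002, 0.999], [-0.999, -0.002, 0.044], [0.002, -1.0, 0.002]]
ft_force: [-1.4, -3.1, 4.6]
grip_width: 0.0346
[ 0.479  -0.1297  0.0404] [-1.4 -3.1  4.6]
```

View pics/w14.png

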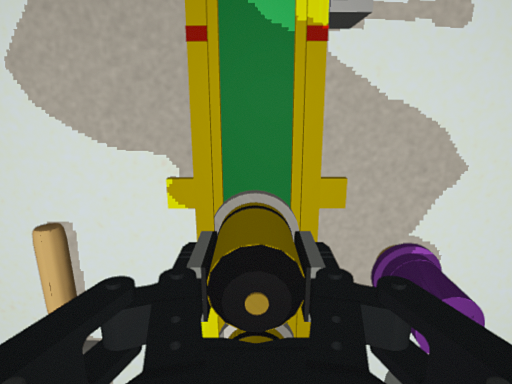

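```bash
python3 -m pendant '[[[0,0,0],0,0.5],[[0,0,0],0,0.5],[[0,0,0.2],0,0.5],[[0,0,0.7],0,0.5],[[0,0,0.9],0,0.5],[[0,0,0.9],0,0.5],[[0,0,0.9],0,0.5],[[0,0,0.4],0,0.5],[[0,0,0],0,0.5]]' 50; python3 -m pendant '[[[0.9,0,0],0,0.52],[[0.9,0,0],0,0.52],[[0.9,0,0],0,0.52],[[0.9,0,0],0,0.52],[[0.9,0,0],0,0.52],[[0.9,0,0],0,0.52],[[0.9,0.2,0],0,0.52],[[0,0,0],0,0.52],[[0,0,0],0,0.52]]' 50;python3 shot.py wrist w15;python3 shot.py side s15
```

```text
time_s: 22.72
position: [0.4792, -0.1289, 0.1625]
tool_rot: [[0.044, 0.005, 0.999], [-0.999, -0.002, 0.044], [0.003, -1.0, 0.005]]
ft_force: [-0.2, -1.2, -1.0]
grip_width: 0.0424
time_s: 23.47
position: [0.6672, -0.1219, 0.1572]
tool_rot: [[0.045, -0.003, 0.999], [-0.999, 0.001, 0.045], [-0.001, -1.0, -0.003]]
ft_force: [0.9, 0.4, -0.3]
grip_width: 0.0443
[ 0.6672 -0.1219  0.1572] [ 0.9  0.4 -0.3]
[ 0.6666 -0.1223  0.1578] [-0.8 -1.1 -0.1]
```

View pics/w15.png

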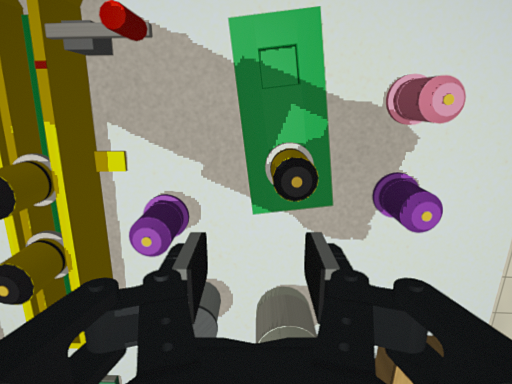

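View pics/s15.png

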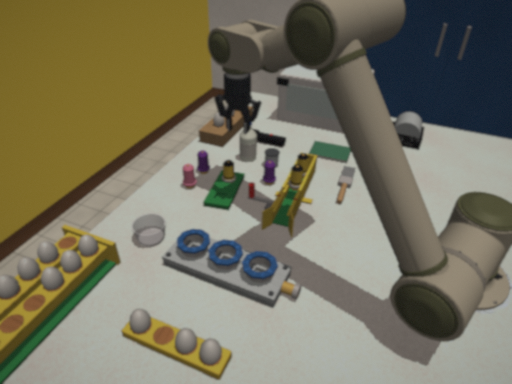

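```bash
python3 dot.py w15 297 182 .082; python3 -m pendant '[[[0.5,0.12,0],0,0.52],[[0.5,0.12,0],0,0.52],[[0,0,-0.8],0,0.52],[[0,0,-0.8],0,0.52],[[0,0,-0.6],0,0.52],[[0,0,0],0,0.52],[[0,0,0],0,0.52]]' 50;python3 shot.py wrist w16
```

```text
[ 0.6987 -0.1141  0.082 ] rel TCP [ 0.0314  0.0078 -0.0752]
time_s: 24.15
position: [0.6963, -0.1157, 0.0935]
tool_rot: [[0.043, -0.002, 0.999], [-0.999, 0.0, 0.043], [-0.001, -1.0, -0.002]]
ft_force: [0.5, 0.6, 0.0]
grip_width: 0.0444
[ 0.6963 -0.1157  0.0935] [0.5 0.6 0. ]
```

View pics/w16.png

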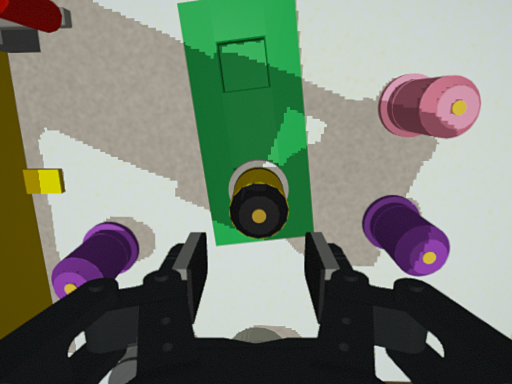

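```bash
python3 dot.py w16 259 216 .082; python3 -m pendant '[[[0.05,0.04,-0.8],0,0.52],[[0,0,-0.8],0,0.52],[[0,0,-0.8],0,0.52],[[0,0,-0.5],0,0.52],[[0,0,0],0,0.52],[[0,0,0],0,0.52]]' 50
```

```text
[ 0.6985 -0.1142  0.082 ] rel TCP [ 0.0022  0.0014 -0.0115]
time_s: 24.7
position: [0.6991, -0.1146, 0.008]
tool_rot: [[0.044, 0.001, 0.999], [-0.999, -0.0, 0.044], [0.001, -1.0, 0.001]]
ft_force: [0.4, -0.5, 0.3]
grip_width: 0.0447
```

```bash
python3 -m pendant '[[[0,0,0],0,0.3],[[0,0,0],0,0.2],[[0,0,0],0,0.2],[[0,0,0],0,0.2]]' 50; python3 -m pendant '[[[0,0,0.4],0,0.2],[[0,0,0.8],0,0.2],[[0,0,0.9],0,0.2],[[0,0,0.9],0,0.2],[[0,0,0.4],0,0.2],[[0,0,0],0,0.2]]' 50;python3 shot.py wrist w17
```

```text
time_s: 25.03
position: [0.6998, -0.1148, 0.0091]
tool_rot: [[0.044, 0.004, 0.999], [-0.999, -0.001, 0.044], [0.002, -1.0, 0.004]]
ft_force: [-1.1, -0.3, 7.3]
grip_width: 0.0349
time_s: 25.53
position: [0.7001, -0.1147, 0.1135]
tool_rot: [[0.044, 0.007, 0.999], [-0.999, -0.002, 0.044], [0.003, -1.0, 0.007]]
ft_force: [0.1, -0.2, -1.3]
grip_width: 0.0348
[ 0.7001 -0.1147  0.1135] [ 0.1 -0.2 -1.3]
```

View pics/w17.png

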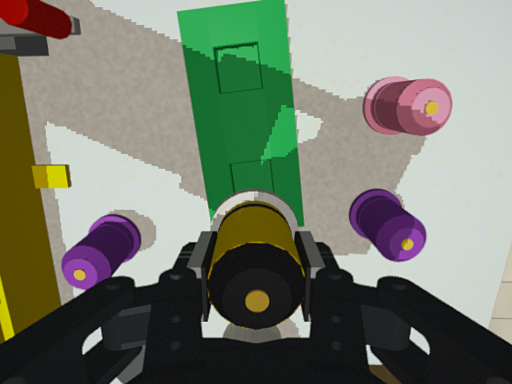

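```bash
python3 -m pendant '[[[-0.2,0.95,0.4],0,0.2],[[-0.2,0.95,0.3],0,0.2],[[-0.2,0.95,0],0,0.2],[[-0.4,0.95,0],0,0.2],[[-0.7,0.9,0],0,0.2],[[-0.9,0.9,0],0,0.2],[[-0.9,0.9,0],0,0.2],[[-0.9,0.43,0],0,0.2],[[-0.9,0,0],0,0.2],[[-0.9,0,0],0,0.2],[[-0.9,0,0],0,0.2],[[-0.55,0,-0.5],0,0.2]]' 50;python3 -m pendant '[[[0,0,-0.5],0,0.2],[[0,0,0],0,0.2],[[0,0,0],0,0.2]]' 50
```

```text
time_s: 26.58
position: [0.467, 0.094, 0.1153]
tool_rot: [[0.044, 0.001, 0.999], [-0.999, -0.0, 0.044], [0.0, -1.0, 0.001]]
ft_force: [1.2, 1.0, -0.7]
grip_width: 0.0352
time_s: 26.83
position: [0.4686, 0.0936, 0.0989]
tool_rot: [[0.044, -0.002, 0.999], [-0.999, 0.0, 0.044], [-0.0, -1.0, -0.002]]
ft_force: [0.6, 0.3, -0.9]
grip_width: 0.0355
```

```bash
python3 -m pendant '[[[0,0,-0.7],0,0.2],[[0,0,-0.7],0,0.2],[[0,0,-0.45],0,0.2],[[0,0,0],0,0.2],[[0,0,0],0,0.2]]' 50; python3 -m pendant '[[[0.02,-0.5,0],0,0.2],[[0.02,-0.5,0],0,0.2],[[0.02,-0.5,0],0,0.2],[[0.02,-0.5,0],0,0.2],[[0,0,0],0,0.2]]' 50
```

```text
time_s: 27.25
position: [0.4696, 0.0935, 0.0442]
tool_rot: [[0.044, -0.0, 0.999], [-0.999, 0.0, 0.044], [-0.0, -1.0, -0.0]]
ft_force: [1.2, -0.5, -0.7]
grip_width: 0.0353
time_s: 27.67
position: [0.473, 0.0315, 0.0454]
tool_rot: [[0.042, 0.003, 0.999], [-0.999, -0.001, 0.042], [0.001, -1.0, 0.003]]
ft_force: [0.5, -0.2, -0.5]
grip_width: 0.0352
```

```bash
python3 -m pendant '[[[0.01,-0.4,-0.08],0,0.2],[[0.02,-0.5,0],0,0.2],[[0.02,-0.5,0],0,0.2],[[0.02,-0.5,0],0,0.2],[[0.02,-0.5,0],0,0.2],[[0.02,-0.5,0],0,0.2],[[0.02,-0.4,0],0,0.2],[[0.01,-0.1,-0.05],0,0.2],[[0,0,0],0,0.2],[[0,0,0],0,0.2]]' 50;python3 shot.py wrist w18
```

```text
time_s: 28.5
position: [0.4767, -0.069, 0.0412]
tool_rot: [[0.043, 0.003, 0.999], [-0.999, -0.002, 0.043], [0.002, -1.0, 0.003]]
ft_force: [-1.4, -3.8, 4.1]
grip_width: 0.0348
[ 0.4767 -0.069   0.0412] [-1.4 -3.8  4.1]
```

View pics/w18.png

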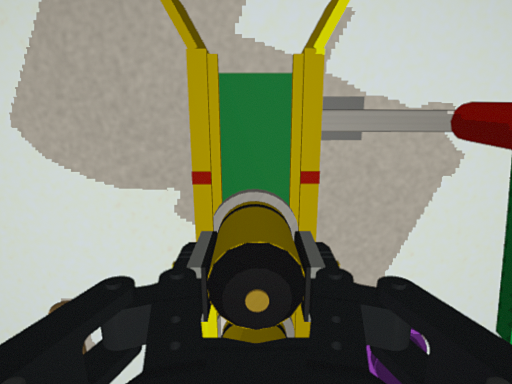

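```bash
python3 -m pendant '[[[0.01,-0.2,0],0,0.2],[[0,0,0],0,0.2],[[0,0,0],0,0.5],[[0,0,0],0,0.5],[[0,0,0.2],0,0.5],[[0,0,0.7],0,0.5],[[0,0,0.9],0,0.5],[[0,0,0.9],0,0.5],[[0,0,0.9],0,0.5],[[0,0,0.4],0,0.5],[[0,0,0],0,0.5],[[0,0,0],0,0.5]]' 50; python3 shot.py wrist w19
```

```text
time_s: 29.55
position: [0.4759, -0.0742, 0.1602]
tool_rot: [[0.044, 0.001, 0.999], [-0.999, -0.0, 0.044], [0.0, -1.0, 0.0]]
ft_force: [0.4, -0.4, -0.7]
grip_width: 0.0428
[ 0.4759 -0.0742  0.1602] [ 0.4 -0.4 -0.7]
```

View pics/w19.png

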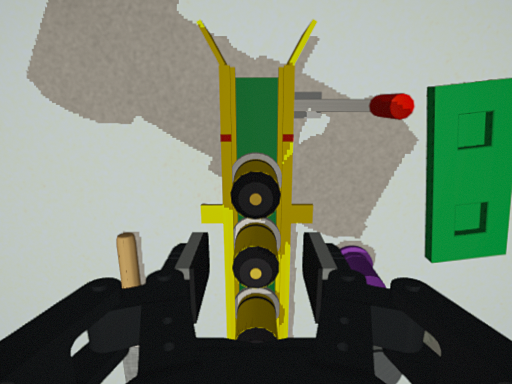

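Three in the rail. Check their positions in rail coordinates (hung top at z 0.114), then shut the bolt.

```bash
cat > railpos.py <<'E'
from h import *
import sys
o=sys.argv[1]
z=np.load(f"pics/{o}.npz"); c=cam("wrist",dict(position=z["p"],tool_rot=z["R"]))
m=np.array([.4729,.0186]); ex=np.array([.0459,-.9989]); ey=np.array([.9989,.0459])
for a in sys.argv[2:]:
    u,v=map(float,a.split(",")); P=plane(c,[(u,v)],.114)[0,:2]-m
    oo,d=ray(c,[(u,v)]); D=z["d"][int(v),int(u)]
    print(a,"x",round(P@ex,4),"y",round(P@ey,4),"depth z",(oo+d[0]*D)[2].round(4))
E
python3 railpos.py w19 255.5,199 256,273; python3 -m pendant '[[[0.9,0.6,0],0,0.5],[[0.9,0.7,0],0,0.5],[[0.9,0.7,0],0,0.5],[[0.53,0.37,0],0,0.5],[[0,0,0],0,0.5],[[0,0,0],0,0.5]]' 30; python3 shot.py wrist w20
```

```text
255.5,199 x 0.0915 y -0.001 depth z 0.1156
256,273 x 0.1478 y -0.0008 depth z 0.1151
time_s: 30.1
position: [0.5725, -0.0027, 0.1581]
tool_rot: [[0.045, -0.004, 0.999], [-0.999, 0.001, 0.045], [-0.001, -1.0, -0.004]]
ft_force: [-0.2, 0.2, -0.6]
grip_width: 0.0428
[ 0.5725 -0.0027  0.1581] [-0.2  0.2 -0.6]
```

View pics/w20.png

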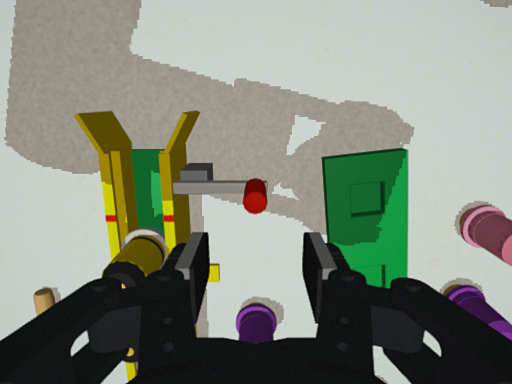

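```bash
python3 dot.py w20 256 201 .103;python3 -m pendant '[[[0,-0.05,-0.8],0,0.5],[[0,0,-0.8],0,0.5],[[0,0,-0.8],0,0.5],[[0,0,-0.8],0,0.5],[[0,0,-0.55],0,0.5],[[0,0,0],0,0.3],[[0,0,0],0,0],[[0,0,0],0,0],[[0,0,0],0,0],[[0,0,0],0,0]]' 30
```

```text
[ 0.573  -0.0054  0.103 ] rel TCP [ 0.0005 -0.0027 -0.0551]
time_s: 30.98
position: [0.5719, -0.0053, 0.0478]
tool_rot: [[0.044, -0.002, 0.999], [-0.999, -0.001, 0.044], [0.001, -1.0, -0.002]]
ft_force: [-3.7, -3.7, -7.1]
grip_width: 0.0168
```

```bash
python3 -m pendant '[[[-0.4,-0.018,0],0,0],[[-0.4,-0.018,0],0,0],[[-0.4,-0.018,0],0,0],[[-0.3,-0.014,0],0,0],[[-0.15,-0.007,0],0,0],[[0,0,0],0,0],[[0,0,0],0,0]]' 30;  python3 -m pendant '[[[-0.08,0,0],0,0],[[0,0,0],0,0],[[0,0,0],0,0]]' 30
```

```text
time_s: 31.57
position: [0.5234, -0.0076, 0.0479]
tool_rot: [[0.044, -0.0, 0.999], [-0.999, -0.001, 0.044], [0.001, -1.0, -0.0]]
ft_force: [-1.0, -4.3, -9.6]
grip_width: 0.0164
time_s: 31.82
position: [0.522, -0.0076, 0.0479]
tool_rot: [[0.044, 0.002, 0.999], [-0.999, -0.001, 0.044], [0.001, -1.0, 0.002]]
ft_force: [1.9, -5.0, -12.3]
grip_width: 0.017
```

```bash
python3 -m pendant '[[[-0.06,0,0],0,0],[[0,0,0],0,0]]' 30; python3 -m pendant '[[[0.03,0,0],0,0.3],[[0,0,0],0,0.45],[[0,0,0],0,0.45],[[0,0,0.3],0,0.45],[[0,0,0.8],0,0.45],[[0,0,0.9],0,0.45],[[0,0,0.9],0,0.45],[[0,0,0.9],0,0.45],[[0,0,0],0,0.45],[[0,0,0],0,0.45]]';python3 shot.py wrist w21; python3 shot.py side s21
```

```text
time_s: 31.98
position: [0.5219, -0.0076, 0.048]
tool_rot: [[0.043, 0.006, 0.999], [-0.999, -0.001, 0.043], [0.001, -1.0, 0.006]]
ft_force: [9.4, -4.3, -15.9]
grip_width: 0.0169
time_s: 32.82
position: [0.5206, -0.007, 0.1636]
tool_rot: [[0.044, 0.004, 0.999], [-0.999, -0.001, 0.044], [0.001, -1.0, 0.004]]
ft_force: [-0.0, 0.2, -1.0]
grip_width: 0.0381
[ 0.5206 -0.007   0.1636] [-0.   0.2 -1. ]
[ 0.5199 -0.0069  0.1621] [ 0.4 -0.1  0.4]
```

View pics/w21.png

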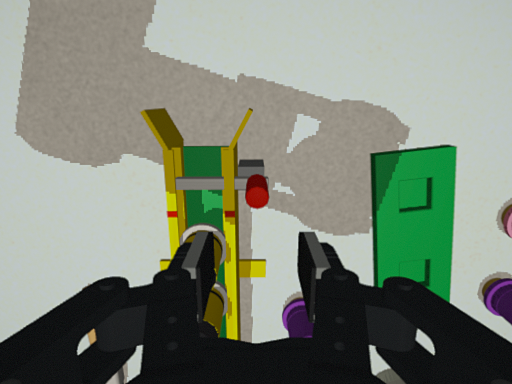

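View pics/s21.png

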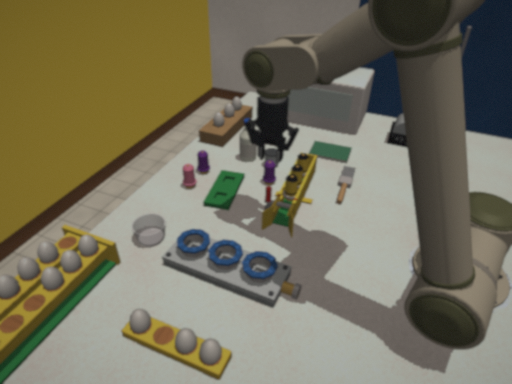

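```bash
python3 -m pendant '[[[-0.7,-0.8,0.4],0,0.5],[[-0.7,-0.9,0.6],0,0.5],[[0,-0.8,0.6],0,0.5],[[0,-0.8,0],0,0.5],[[0,-0.8,0],0,0.5],[[0,0,0],0,0.5],[[0,0,0],0,0.5]]';python3 shot.py wrist w22;python3 shot.py top t22
python3 - <<'E'
from h import *
z=np.load("pics/t22.npz"); c=cam("top"); 
for n,x,y in [("s1",.629,.2226),("s2",.5393,.2253),("s3",.4494,.2290)]:
    a=np.linspace(0,2*np.pi,24,endpoint=False); X=np.c_[x+.033*np.cos(a),y+.033*np.sin(a),0*a+.066]
    uv=proj(c,X).round().astype(int); oo,d=ray(c,uv); D=z["d"][uv[:,1],uv[:,0]]; print(n,np.percentile((oo+d*D[:,None])[:,2],[25,50,75]).round(4))
E
```

```text
time_s: 33.5
position: [0.4776, -0.1305, 0.2085]
tool_rot: [[0.042, -0.002, 0.999], [-0.999, 0.001, 0.042], [-0.002, -1.0, -0.002]]
ft_force: [0.5, 0.8, 0.2]
grip_width: 0.0427
[ 0.4776 -0.1305  0.2085] [0.5 0.8 0.2]
[ 0.4777 -0.1297  0.2086] [-0.3  0.1  0.3]
s1 [0.0636 0.0687 0.0718]
s2 [0.0639 0.0664 0.0682]
s3 [0.0634 0.0649 0.0667]
```

View pics/w22.png

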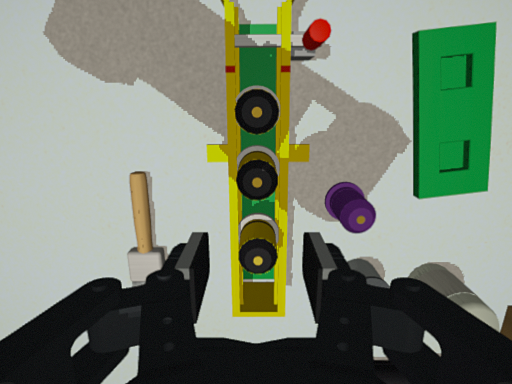

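View pics/t22.png

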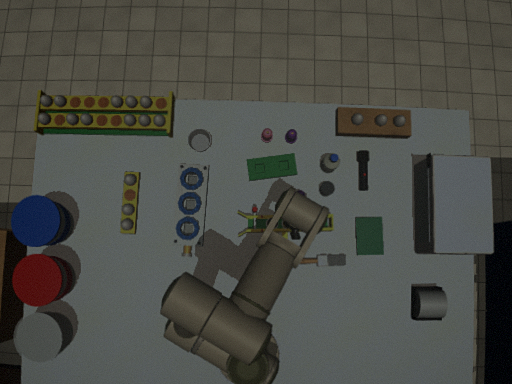

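```bash
python3 railpos.py w22 257,112 257,182 258,261; python3 -c "
from h import *
env.close_job(); print(env.observe()['time_s'])"
```

```text
257,112 x 0.0912 y -0.0006 depth z 0.1154
257,182 x 0.1474 y -0.0008 depth z 0.1141
258,261 x 0.2189 y -0.0002 depth z 0.1157
the job is handed in; nothing more can be done
the job is handed in; nothing more can be done
```

I finished the task and handed it in at about 34 s. The hand-in gives no verdict, so the results below come from my own last checks.

**What I did:** I drew the bolt open to its stop, then took the one nozzle on the manifold (N2, middle coupling) by pressing its sleeve fully down and pulling it straight out. I hung it in the rail, followed by the two nozzles from the drip tray, then pushed the bolt back to its stop. Couplings 1 and 3 were empty from the start.

**Last checks:**

| Item | Reading |
|---|---|
| Nozzles, distance in from the mouth | about 91, 147 and 219 mm (74 mm needed) |
| Nozzles, sideways from rail middle | within 1 mm |
| Nozzle tops above the bench | 114–116 mm (114 mm nominal), upright to the eye |
| Bolt | about 50 mm of travel back; force rose at the stop, bar across the rail in the picture |
| Sleeve tops (top camera, noisy) | about 65–69 mm; home is 66 mm |
| Bystanders | all look unmoved by eye in the top picture; I did not measure them |
| Robot | clear of everything |

**What disagreed:** the true fingertips sit about 32 mm above the reported TCP, not at it as described. Because of this my first grasp closed above the knob and touched nothing. I calibrated the tip height by touching free bench, at up to 38 N, and used that offset for everything after.

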